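Put the handed-in keys out for collection and turn the hall sign from red to green

ROBOT

A 6-joint arm with a two-finger parallel gripper is mounted at the origin on the work surface. World frame = base frame: x ahead of the robot, y to its left, z up, the work surface at z = 0. Lengths are in m, angles in degrees, forces in N, time in s.
With the tool pointing down it reaches from about 0.25 to 0.725 m from the base axis. Payload 9.7 kg.
Tool frame: the origin (TCP) lies between the finger pads, 19 mm behind the fingertips; this is the grasp point; z points along the fingers, y is the line along which they close (so a half turn about z gives the same grasp; the last joint's range is limited). The gripper opens to 85 mm and grips with 20 to 120 N. Pads are 22 mm wide; open, the fingers measure 114 mm over their backs; the gripper's body (76 mm by 85 mm) begins 54 mm behind the grasp point. The pads swing forward as they close: fully open they stand 13 mm farther back than shut.
Start: joints at [65.89, 4.979, 10.078, 95.1, 0, 90], TCP at [0.225, 0.502, 0.25] pointing down, gripper open.
Joint ranges: [-179.16, 179.16], [-48.56, 103.87], [-65.8, 70.77], [-126.05, 130.52], [-82.76, 87.17], [-180, 180]. Speed limits (degrees/s): [127.2, 127.2, 147.25, 180, 180, 180].

INTERFACE

Orientations are given as [roll, pitch, yaw] about the fixed x, y, z axes, in that order (R = Rz(yaw) Ry(pitch) Rx(roll)).
In Python, from workcell import bot gives the robot as it stands.
- The arm moves only by the tool play_rows, never from a script. Its argument "targets" is a list of rows, each an object with "grip": the closure in counts, from 0 (fully open) to 255 (shut); "linear": the shift along the world's x, y, z in cm, a list of three; "delta_rot": the turn, a rotation vector about the world's x, y, z in rad, a list of three. A call has 1 to 10 rows; each row is the pose to reach, as a shift and turn from the pose commanded when the call began; what a row does not reach only later rows make up. A row lasts 1/10 s, in which the tool goes at most 50 mm and 8.59 degrees, less where a joint would pass 70% of its speed; a pose out of reach is approached as far as the arm can. A call with a gripper value outside its range is refused whole. The fingers move at their own pace and stop on an object; "force" is the grip in N (left out, the last holds). Time passes only in rows, so rows that repeat a pose let the fingers close. It gives the time, the measured TCP pose, the force, the opening and the grip force at its end, in the units of the state.
- bot.get_obs(): the state, without advancing time (a new reading comes with each control period).
- bot.camera(name): name is "side" or "top"; returns a dict with "color" (420x560x3 uint8, red, green, blue), "range_z" (420x560 float32, m along the optical axis (not along the pixel's ray), 0 where there is no reading), "fov_y" (degrees; the focal length in pixels is half the picture's height over the tangent of half this angle, whatever the lens; pixels are square), "cx", "cy" (the principal point, pixels), "dist_coeffs" ([k1, k2, p1, p2, k3] as OpenCV has them; the pictures are not rectified), "world_to_cam" (4x4, takes a point from world to camera coordinates). Camera axes: x right, y up, looking along -z (the intrinsics and any distortion apply to the point x, -y, -z); pixel columns grow to the right and rows downward; lengths in m; the calibration is good to about 2 mm. A picture is of the moment at which its call begins.
- bot.job_done(): hands the job in; it is judged then, once.
Trained networks look in a picture, given as the dict that the camera call returned (one of the last four; its "shot" number tells which), for a name from the list of things; names that differ only in an ending like _2 or _b are one class to them, and where a whole thing is asked for, a point or a joint stands for the part that bears it (a point fixed in the world has none). Each returns a list of dicts, best first, with "conf" (0 to 1); they miss things now and then, are a little off and sometimes report something else, mostly with a low value. They report only what shows in the picture. A call takes as long as a camera call.
- bot.search_frame(picture, target): "box" ([left, top, right, bottom] in pixels, round what is visible of it).
- bot.trace(picture, target): "pixels" (420x560 bool, what is visible of it) and "box" ([left, top, right, bottom] in pixels, round what is visible of it).
- bot.pinpoint(picture, target): "pixel" ([column, row] in pixels: a listed point, or the origin of a listed thing).
The state is a dict: "time": time; "q": joint angles; "qd": joint speeds; "joint_efforts": joint torques, N m; "ee_pos": TCP position; "tcp_rot": TCP orientation; "wrist_force": force on the tool from outside, world axes, zero at the start; "torque": the same for the moment, N m; "opening": finger opening in m; "grasp_force": force on a finger pad.
Only numpy, scipy, OpenCV 4.12 (cv2) and the standard library are available. Lean on these libraries where they do the work, as an engineer would, in place of code of your own. Each camera call takes 0.05 s, during which the arm holds its last target. There are 200 camera calls.

TASK

Put every key, key fob and carabiner that has been handed in on the bench into the blue dish, and slide the dish along the bench, never lifting it, from the black ring until it stands centred in the yellow collection ring. Change the sign beside it from red to green: turn the clamp knob to swing its arm clear of the plate, take the plate off, turn it over left for right, seat it flush on its two pins again with the green face out, then turn the clamp arm back across it. Leave the bicycle bell and the bike lamp where they are.

Things in the scene. Friction and masses are not known exactly. Their poses are not given: they have to be found in the camera images.
- plate: Reversible sign plate, loose, 0.2 kg: 120 mm wide (its x), 150 mm tall (its y, up), 9 mm thick (its z); origin at its centre. Face at +z green, at -z red. Two through holes on its centre line, 18 mm wide at y = -50 mm and 12 mm wide at y = 0: it fits the pins with either face out, not upside down. Starts seated on the panel, red out, y up along the panel.
- plate_top (a point): Middle of the plate's top edge (y = +75 mm of the plate). The top 58 mm of the seated plate stand free above the panel, with room for a finger behind: pinch it here across its 9 mm, tool pointing down along the plate.
- panel: Fixed grey back panel of the sign stand, 90 mm wide, leaning back 25 degrees from upright. x sideways (level), y up along the panel, z out of its face (forward, 25 degrees above level). Origin where the seated plate's centre belongs (it may hang 1 mm low). Panel face at z = -4.5 mm. Plate on and off along z. Seated, the plate's lower edge is 22 mm above the bench.
- panel_top (a point): Middle of the panel's upper edge (y = +17 mm, z = -8.5 mm of the panel; panel 8 mm thick).
- pin_thick (a point): Tip centre of the thick steel pin: 16 mm thick, 16 mm long along the panel's z, at y = -50 mm of the panel; last 4 mm tapered. Axes as the panel's.
- pin_thin (a point): Tip centre of the thin steel pin: 10 mm thick, 16 mm long along the panel's z, at y = 0 of the panel; last 4 mm tapered. Axes as the panel's.
- clamp (a joint): Swing clamp on a pillar beside the plate, rad. 0 = arm across the plate's front, 2 mm off it (locked); grows clockwise seen from above as the arm swings out to the front, stop at 1.6; from 1.1 on the plate comes off freely. Stiff (0.06 N m), stays where left. Starts between 0 and 0.08.
- clamp_knob (a point): On the clamp's upright axis, at mid-height of its black bar knob (bar 44 mm long, 13 mm thick, 26 mm tall), 110 mm above the bench. Turns with the knob: the bar lies along its y, z up. The steel arm, 10 by 10 mm, reaches 61 mm along its +y, 45 to 55 mm below this point. The axis stands 100 mm toward the panel's -x, in front of the plate.
- dish: Blue ceramic dish, round, 150 mm across the rim, 120 mm across the foot, 30 mm high, wall and floor 6 mm, 0.4 kg, loose; origin at the centre of its underside, z up. Stub handle along its -x: 18 mm wide, from the rim to 112 mm from the centre, 12 to 28 mm above the bench. Starts on the black ring, handle roughly toward the robot.
- plate_green (a point): Middle of the plate's green face (z = +4.5 mm of the plate).
- mark_dark: Black painted ring on the bench, 176 mm across, flat; origin at its centre. The dish starts here.
- mark_yellow: Yellow painted ring on the bench, 176 mm across, flat; origin at its centre. The dish must end here.
- key_a: Nickel key, lying flat: round bow 25 mm across and 6 mm thick centred at x = -14 mm, blade 9 mm wide and 4 mm thick out to x = +32 mm; origin on the underside, z up; 20 g. May be absent (None).
- key_b: Second nickel key, the same as key_a. May be absent (None).
- carabiner: Silver metal carabiner, lying flat: closed oval of 9 mm bar, 71 mm long (x), 38 mm wide (y), 9 mm high; origin at the middle on the underside; 45 g. May be absent (None).
- fob: Orange plastic key fob, 34 mm (x) by 26 mm (y) by 8 mm high, with a small thin ring at its +x end; origin at the middle of the underside; 15 g. May be absent (None).
- bell: Red bicycle bell with black thumb lever, 52 mm across, 35 mm high, standing; origin under its centre. Leave alone.
- lamp: Black cylindrical bike lamp, 42 mm across, 55 mm high, standing; origin under its centre. Leave alone.

How it is judged:
By the outcome, as a careful person would: the job done as asked, in the order asked, and still so for the second after the job is handed in, with the robot touching nothing.
Of key_a, key_b, carabiner, fob only 2 to 4 are there at a start; the rules pass over those that are not, and their reading is None.
At some moment in a run one of key_a, key_b, carabiner, fob, dish may be knocked a few centimetres aside while the robot is not near it.
It also fails if it takes over 210 s, if anything falls off the work surface, if the arm or the gripper's body presses on something with over 40 N, if the wrist force passes 120 N, or if a joint passes its speed limit or range.

## Working session

There is one attempt and no reset: what is moved stays moved. The work goes in short steps, Python scripts to look and compute and a tool call to move; the robot and the scene stay as the last step left them, time stands still between calls to the robot, and variables do not carry over. Pictures are saved under pics/ and viewed, at most 14 in all, crops included, and the job is handed in when it is done.

Besides the shell and the picture viewer there is one more tool, called after "Call:" as name(argument=value, ...), one argument or row to a line, values as JSON. play_rows: Moves the arm, as the interface text tells. Its arguments: {"type":"object","properties":{"targets":{"type":"array","items":{"type":"object","properties":{"grip":{"type":"number"},"linear":{"type":"array","items":{"type":"number"}},"delta_rot":{"type":"array","items":{"type":"number"}}}}},"force":{"type":"number"}},"required":["targets"]}

```bash
mkdir -p pics; ls
cat > h.py <<'E'
import numpy as np, cv2
from workcell import bot
def K(p):
    h=p["color"].shape[0]; f=h/2/np.tan(np.radians(p["fov_y"])/2)
    return np.array([[f,0,p["cx"]],[0,f,p["cy"]],[0,0,1.]])
def ray(p,px):
    d=cv2.undistortPoints(np.array(px,float).reshape(-1,1,2),K(p),np.array(p["dist_coeffs"],float)).reshape(-1,2)
    return np.c_[d[:,0],-d[:,1],-np.ones(len(d))]
def to_w(p,c):
    T=np.linalg.inv(np.array(p["world_to_cam"])); return c@T[:3,:3].T+T[:3,3]
def at_z(p,px,z):
    T=np.linalg.inv(np.array(p["world_to_cam"])); d=ray(p,px)@T[:3,:3].T; o=T[:3,3]
    return o+d*((z-o[2])/d[:,2])[:,None]
def by_depth(p,px):
    px=np.array(px,float).reshape(-1,2); i=np.round(px).astype(int)
    return to_w(p,ray(p,px)*p["range_z"][i[:,1],i[:,0]][:,None])
def mask_pts(p,m):
    r,c=np.nonzero(m&(p["range_z"]>0)); return by_depth(p,np.c_[c,r])
def save(p,n,box=None,s=1):
    im=p["color"][:,:,::-1]
    if box: im=im[box[1]:box[3],box[0]:box[2]]
    cv2.imwrite(f"pics/{n}.png",cv2.resize(im,None,fx=s,fy=s,interpolation=cv2.INTER_CUBIC))
def proj(p,P):
    P=np.array(P,float).reshape(-1,3); W=np.array(p["world_to_cam"]); c=P@W[:3,:3].T+W[:3,3]
    c=c*[1,-1,-1]
    return cv2.projectPoints(c,np.zeros(3),np.zeros(3),K(p),np.array(p["dist_coeffs"],float))[0].reshape(-1,2)
E
cat > a.py <<'E'
from h import *
np.set_printoptions(precision=4,suppress=True)
print(bot.get_obs())
for n in ["top","side"]:
    p=bot.camera(n); save(p,n+"0",s=1.4); print(n,np.linalg.inv(p["world_to_cam"])[:3,3])
    for t in ["plate","plate_top","panel_top","clamp_knob","dish","mark_dark","mark_yellow","key_a","carabiner","fob","bell","lamp"]:
        r=bot.pinpoint(p,t)
        for k in r[:3]:
            print(t,round(k["conf"],2),np.round(k["pixel"]),by_depth(p,k["pixel"])[0])
E
python3 a.py
```

```text
pics
{'time': 0.0, 'q': array([65.8901,  5.0114, 10.0326, 95.0991,  0.0007, 89.9979]), 'qd': array([-0.038 , -0.0295,  0.0598, -0.0737,  0.0221,  0.0163]), 'joint_efforts': array([ -0.0005, -52.0385,  46.4803,   0.0164,  -0.0001,  -0.    ]), 'ee_pos': array([0.2246, 0.5018, 0.2493]), 'tcp_rot': array([-179.922 ,   -0.0007,  155.8921]), 'wrist_force': array([-1.0284,  0.8031, -0.0047]), 'torque': array([-0.0022,  0.0378, -0.0192]), 'grasp_force': 0.0, 'opening': 0.08544524349503649}
top [0.3624 0.0191 1.0562]
plate 0.65 [175. 233.] [0.4977 0.2743 0.1028]
plate_top 0.95 [160. 239.] [0.4779 0.2923 0.1586]
plate_top 0.32 [325. 260.] [ 0.4322 -0.0813  0.008 ]
clamp_knob 0.7 [213. 235.] [0.5041 0.1993 0.0115]
clamp_knob 0.23 [173. 228.] [0.5112 0.2801 0.0971]
dish 0.66 [166. 241.] [0.4728 0.2782 0.1581]
dish 0.56 [408. 188.] [ 0.6158 -0.312   0.0026]
key_a 0.51 [329. 264.] [ 0.4218 -0.0935 -0.0021]
fob 0.66 [167. 238.] [0.4805 0.2813 0.1432]
fob 0.44 [376. 260.] [ 0.4283 -0.2128  0.0068]
fob 0.43 [249. 161.] [0.6915 0.106  0.03  ]
bell 0.59 [246. 162.] [0.6888 0.1138 0.0324]
lamp 0.64 [237. 296.] [0.3488 0.1348 0.0584]
side [ 0.4105 -0.5419  0.7831]
plate 0.59 [255. 137.] [0.5018 0.278  0.1025]
plate_top 0.96 [243. 115.] [0.4769 0.2904 0.1639]
panel_top 0.68 [249. 288.] [ 0.4269 -0.0889  0.0078]
clamp_knob 0.47 [260. 161.] [0.4953 0.1675 0.1223]
dish 0.66 [370. 378.] [ 0.6168 -0.3154  0.0059]
mark_dark 0.2 [206. 213.] [0.3562 0.12   0.0243]
key_a 0.76 [244. 286.] [ 0.4177 -0.0797  0.0053]
carabiner 0.63 [256. 140.] [0.503  0.2713 0.0972]
fob 0.68 [258. 348.] [ 0.4262 -0.2219  0.0098]
fob 0.24 [207. 212.] [0.3577 0.1219 0.0239]
bell 0.55 [347. 199.] [0.6923 0.0937 0.0297]
lamp 0.94 [206. 218.] [0.3548 0.1187 0.0079]
```

View pics/top0.png

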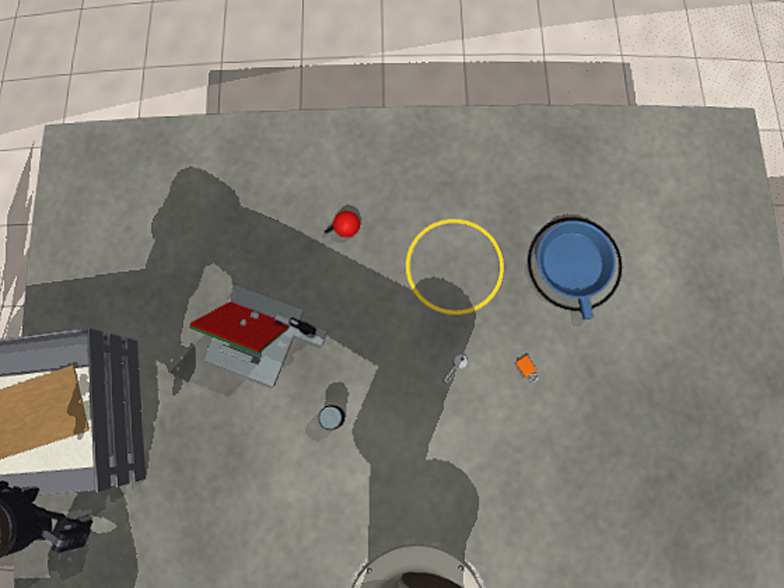

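View pics/side0.png

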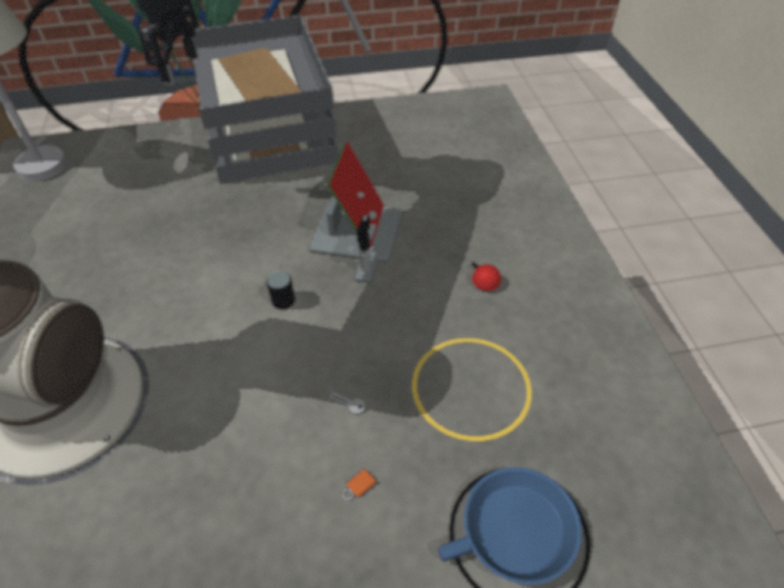

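The top view (784-px scale) shows a key at (457,367), the orange fob at (527,367), the dish at (575,262) in the black ring, and the yellow ring at (455,267). The red plate is at (240,325) and the clamp knob at (302,327). There is no carabiner and no second key. The side view agrees.

```bash
cat > b.py <<'E'
from h import *
np.set_printoptions(precision=4,suppress=True)
P={}
for n in ["top","side"]:
    p=bot.camera(n); hsv=cv2.cvtColor(p["color"],cv2.COLOR_RGB2HSV).astype(int); H,S,V=hsv[...,0],hsv[...,1],hsv[...,2]
    uv=np.indices(H.shape)[::-1].reshape(2,-1).T
    # bench-plane coords
    W=by_depth(p,uv).reshape(420,560,3); ok=(p["range_z"]>0)&(W[...,0]>.2)&(W[...,0]<.85)&(abs(W[...,1])<.5)
    print(n,"bench z",np.median(W[ok&(S<40)][:,2]))
    y=ok&(H>20)&(H<32)&(S>110)&(W[...,2]<.02)
    q=at_z(p,np.argwhere(y)[:,::-1],0)
    e=cv2.fitEllipse(q[:,:2].astype(np.float32)*1000); print(" yellow ring",e)
    b=ok&(H>100)&(H<120)&(S>90)&(W[...,1]<-.2)
    q=W[b]; rim=q[q[:,2]>.026]; print(" dish n",b.sum(),len(rim))
    r=np.argwhere(b)[:,::-1]; 
    far=q[(q[:,2]>.02)]
    hull=cv2.convexHull(rim[:,:2].astype(np.float32)*1000); 
    A=np.c_[2*rim[:,:2],np.ones(len(rim))]; s=np.linalg.lstsq(A,(rim[:,:2]**2).sum(1),rcond=None)[0]; 
    for _ in range(6):
        d=np.linalg.norm(rim[:,:2]-s[:2],axis=1); k=(d<.079)&(d>.062); 
        A=np.c_[2*rim[k,:2],np.ones(k.sum())]; s=np.linalg.lstsq(A,(rim[k,:2]**2).sum(1),rcond=None)[0]
    d=np.linalg.norm(q[:,:2]-s[:2],axis=1); h=q[(d>.085)&(d<.115)]; hm=h.mean(0)
    print(" dish c",s[:2],"handle",hm,len(h),"ang",np.degrees(np.arctan2(*(hm[:2]-s[:2])[::-1])))
    o=ok&(H>5)&(H<18)&(S>150)&(W[...,2]<.03)&(W[...,1]<-.1)
    q=at_z(p,np.argwhere(o)[:,::-1],.008); print(" fob",cv2.minAreaRect((q[:,:2]*1000).astype(np.float32)),q.mean(0))
    for t in ["key_a","carabiner","fob"]:
        for k in bot.trace(p,t)[:3]:
            m=k["pixels"]; 
            if m.sum()<5: continue
            q=at_z(p,np.argwhere(m)[:,::-1],.004); print(" ",t,round(k["conf"],2),k["box"],m.sum(),cv2.minAreaRect((q[:,:2]*1000).astype(np.float32)))
    red=ok&((H<6)|(H>174))&(S>170)&(W[...,1]>.17)&(W[...,2]>.03)&(W[...,0]<.6)
    q=W[red]; c=q.mean(0); u,sv,vt=np.linalg.svd(q-c); nn=vt[2]*np.sign(vt[2][0]); 
    k=abs((q-c)@nn)<.004; c=q[k].mean(0); nn=np.linalg.svd(q[k]-c)[2][2]; nn*=np.sign(nn[0])
    print(" plate n",nn,"tilt",np.degrees(np.arcsin(nn[2])),"az",np.degrees(np.arctan2(nn[1],nn[0])),"mean",c,red.sum())
    zz=nn; xx=np.cross([0,0,1],zz); xx/=np.linalg.norm(xx); yy=np.cross(zz,xx)
    L=np.c_[q@xx,q@yy,q@zz]; a,bb=np.percentile(L,[.5,99.5],axis=0); print(" extent",bb-a,"centre face",((a+bb)/2)@np.array([xx,yy,zz]))
    # black knob
    kb=ok&(V<60)&(W[...,2]>.09)&(W[...,2]<.14)&(W[...,1]>.1)&(W[...,1]<.25)
    q=W[kb]; 
    if len(q)>5: print(" knob",q.mean(0),q.max(0),cv2.minAreaRect((q[:,:2]*1000).astype(np.float32)),len(q))
E
python3 b.py
```

```text
top bench z 0.00010590499389617758
 yellow ring ((617.29736328125, -89.5455093383789), (176.2802734375, 176.8612060546875), 0.7956802845001221)
 dish n 2581 419
 dish c [ 0.6173 -0.3124] handle [ 0.5469 -0.3377  0.0169] 111 ang -160.25896825344827
 fob ((557.91162109375, -262.1410217285156), (37.73440170288086, 319.0787353515625), 68.19908905029297) [ 0.4363 -0.2137  0.008 ]
  key_a 0.42 [319.9, 252.5, 337.1, 272.8] 90 ((428.26513671875, -79.7550048828125), (17.845470428466797, 53.993080139160156), 42.7972297668457)
  fob 0.62 [371.3, 254.3, 378.5, 266.8] 144 ((425.78546142578125, -212.22293090820312), (37.23324203491211, 26.722171783447266), 23.7530574798584)
  fob 0.48 [135.1, 213.8, 207.9, 254.8] 1469 ((514.6194458007812, 312.1051025390625), (174.49368286132812, 75.82491302490234), 68.00871276855469)
 plate n [ 0.838  -0.3355  0.4304] tilt 25.48981233785963 az -21.820408036493102 mean [0.4989 0.2811 0.1076] 1214
 extent [0.1177 0.1427 0.006 ] centre face [0.5023 0.2801 0.098 ]
 knob [0.4915 0.1781 0.1169] [0.5078 0.2352 0.1354] ((488.0926208496094, 199.65997314453125), (33.5834655
[... 363 characters left out ...]
2844848633, 23.638425827026367), 29.811914443969727) [ 0.4263 -0.2137  0.008 ]
  key_a 0.48 [236.0, 280.2, 260.7, 294.0] 147 ((428.3465270996094, -80.97700500488281), (22.79547882080078, 55.652496337890625), 41.06550216674805)
  fob 0.72 [248.8, 336.5, 267.9, 353.6] 250 ((426.111572265625, -212.7484893798828), (38.171142578125, 26.992799758911133), 31.051603317260742)
 plate n [ 0.8415 -0.3346  0.4243] tilt 25.10584493288662 az -21.68305938073219 mean [0.4954 0.2776 0.1132] 918
 extent [0.1109 0.1379 0.0046] centre face [0.5011 0.2746 0.0994]
 knob [0.4939 0.1642 0.1136] [0.5059 0.1842 0.1242] ((494.8037109375, 168.6854248046875), (35.883399963378906, 13.568741798400879), 63.14111328125) 121
```

Call:
play_rows(
  targets=[
    {"grip": 110, "linear": [21.1, -59, -13], "delta_rot": [0, 0, -0.4]},
    {"grip": 110, "linear": [21.1, -59, -13], "delta_rot": [0, 0, -0.4]},
    {"grip": 110, "linear": [21.1, -59, -13], "delta_rot": [0, 0, -0.4]},
    {"grip": 110, "linear": [21.1, -59, -13], "delta_rot": [0, 0, -0.4]},
    {"grip": 110, "linear": [21.1, -59, -13], "delta_rot": [0, 0, -0.4]},
    {"grip": 110, "linear": [21.1, -59, -13], "delta_rot": [0, 0, -0.4]},
    {"grip": 110, "linear": [21.1, -59, -13], "delta_rot": [0, 0, -0.4]},
    {"grip": 110, "linear": [21.1, -59, -13], "delta_rot": [0, 0, -0.4]},
    {"grip": 110, "linear": [21.1, -59, -13], "delta_rot": [0, 0, -0.4]},
    {"grip": 110, "linear": [21.1, -59, -13], "delta_rot": [0, 0, -0.4]},
  ],
)

```text
time: 2.7
ee_pos: [0.3898, 0.0391, 0.1484]
tcp_rot: [179.9, 0.0, 133.0]
wrist_force: [1.7, 1.7, 0.5]
opening: 0.0485
grasp_force: 0.0
```

Call:
play_rows(
  targets=[
    {"grip": 110, "linear": [4.5, -12.8, -3], "delta_rot": [0, 0, 0]},
    {"grip": 110, "linear": [4.5, -12.8, -3], "delta_rot": [0, 0, 0]},
    {"grip": 110, "linear": [4.5, -12.8, -3], "delta_rot": [0, 0, 0]},
    {"grip": 110, "linear": [4.5, -12.8, -3], "delta_rot": [0, 0, 0]},
    {"grip": 110, "linear": [4.5, -12.8, -3], "delta_rot": [0, 0, 0]},
  ],
)

```text
time: 3.2
ee_pos: [0.4342, -0.0875, 0.1181]
tcp_rot: [-180.0, -0.1, 132.8]
wrist_force: [0.1, 0.4, -0.7]
opening: 0.0486
grasp_force: 0.0
```

```bash
cat > c.py <<'E'
from h import *
np.set_printoptions(precision=4,suppress=True)
print(bot.get_obs()["ee_pos"],bot.get_obs()["q"])
for n in ["top","side"]:
    p=bot.camera(n)
    if n=="side": save(p,"side1",[180,180,420,400],3)
    for t in ["key_a","fob","carabiner"]:
        for k in bot.trace(p,t)[:3]:
            m=k["pixels"]
            if m.sum()<5: continue
            q=at_z(p,np.argwhere(m)[:,::-1],.004); print(n,t,round(k["conf"],2),k["box"],m.sum(),cv2.minAreaRect((q[:,:2]*1000).astype(np.float32)))
E
python3 c.py
```

```text
[ 0.4342 -0.0875  0.1181] [-11.4008 -10.2449 -19.1545  81.1531   0.0119  35.7534]
side key_a 0.71 [236.7, 279.6, 258.8, 294.9] 186 ((424.9040222167969, -86.44235229492188), (25.4884090423584, 56.171138763427734), 62.06919860839844)
side fob 0.5 [250.3, 337.9, 265.4, 354.1] 225 ((424.8418884277344, -213.03807067871094), (35.37741470336914, 25.524553298950195), 32.53919219970703)
```

View pics/side1.png

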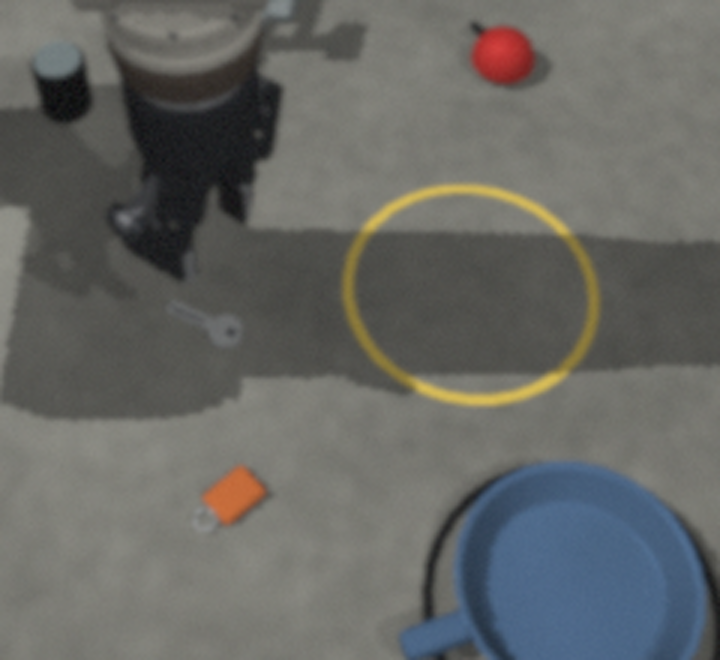

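The crop shows the key with its bow at about (254,290) full-image px and its blade tip at (237,282). Nothing has moved.

```bash
python3 -c "
from h import *
p=bot.camera('side'); a=at_z(p,[[254.3,290],[236.7,281.7]],.004); print(a,np.degrees(np.arctan2(*(a[1]-a[0])[1::-1])),np.linalg.norm(a[1]-a[0]))"
```

```text
[[ 0.43748414 -0.09337202  0.004     ]
 [ 0.4037796  -0.06632557  0.004     ]] 141.25444962992464 0.04321465993218022
```

Call:
play_rows(
  force=30,
  targets=[
    {"grip": 110, "linear": [0.1, -0.4, -4], "delta_rot": [0, 0, 0.13]},
    {"grip": 110, "linear": [0.1, -0.4, -7], "delta_rot": [0, 0, 0.13]},
    {"grip": 110, "linear": [0.1, -0.4, -9], "delta_rot": [0, 0, 0.13]},
    {"grip": 110, "linear": [0.1, -0.4, -9.7], "delta_rot": [0, 0, 0.13]},
    {"grip": 110, "linear": [0.1, -0.4, -9.7], "delta_rot": [0, 0, 0.13]},
    {"grip": 255, "linear": [0.1, -0.4, -9.7], "delta_rot": [0, 0, 0.13]},
    {"grip": 255, "linear": [0.1, -0.4, -9.7], "delta_rot": [0, 0, 0.13]},
    {"grip": 255, "linear": [0.1, -0.4, -9.7], "delta_rot": [0, 0, 0.13]},
    {"grip": 255, "linear": [0.1, -0.4, -9.7], "delta_rot": [0, 0, 0.13]},
    {"grip": 255, "linear": [0.1, -0.4, -9.7], "delta_rot": [0, 0, 0.13]},
  ],
)

```text
time: 4.65
ee_pos: [0.4364, -0.0911, 0.0229]
tcp_rot: [179.9, 0.1, 140.4]
wrist_force: [-1.0, 0.2, 5.9]
opening: 0.0215
grasp_force: 29.1
```

Call:
play_rows(
  targets=[
    {"grip": 255, "linear": [0, 0, 5], "delta_rot": [0, 0, 0]},
    {"grip": 255, "linear": [0, 0, 9], "delta_rot": [0, 0, 0]},
    {"grip": 255, "linear": [4, -4.5, 9], "delta_rot": [0, 0, 0]},
    {"grip": 255, "linear": [7, -8, 9], "delta_rot": [0, 0, 0]},
    {"grip": 255, "linear": [10, -11, 9], "delta_rot": [0, 0, 0]},
    {"grip": 255, "linear": [13, -14.5, 9], "delta_rot": [0, 0, 0]},
    {"grip": 255, "linear": [16, -18, 9], "delta_rot": [0, 0, 0]},
    {"grip": 255, "linear": [18.1, -20.2, 9], "delta_rot": [0, 0, 0]},
    {"grip": 255, "linear": [18.1, -20.2, 9], "delta_rot": [0, 0, 0]},
  ],
)

```text
time: 5.55
ee_pos: [0.6181, -0.2957, 0.1099]
tcp_rot: [-180.0, -0.0, 140.3]
wrist_force: [-0.3, 0.7, -1.0]
opening: 0.0215
grasp_force: 29.4
```

```bash
cat > d.py <<'E'
from h import *
np.set_printoptions(precision=4,suppress=True)
o=bot.get_obs(); print(o["ee_pos"],o["opening"],o["q"])
for n in ["top","side"]:
    p=bot.camera(n); hsv=cv2.cvtColor(p["color"],cv2.COLOR_RGB2HSV).astype(int); H,S,V=hsv[...,0],hsv[...,1],hsv[...,2]
    uv=np.indices(H.shape)[::-1].reshape(2,-1).T
    W=by_depth(p,uv).reshape(420,560,3); ok=(p["range_z"]>0)&(W[...,0]>.2)&(W[...,0]<.85)&(abs(W[...,1])<.5)
    b=ok&(H>100)&(H<122)&(S>90)&(W[...,1]<.05)
    q=W[b]; rim=q[q[:,2]>.026]; s=rim[:,:2].mean(0)
    for _ in range(8):
        d=np.linalg.norm(rim[:,:2]-s[:2],axis=1); k=(d<.082)&(d>.06)
        A=np.c_[2*rim[k,:2],np.ones(k.sum())]; s=np.linalg.lstsq(A,(rim[k,:2]**2).sum(1),rcond=None)[0]
    d=np.linalg.norm(q[:,:2]-s[:2],axis=1); h=q[(d>.08)&(d<.115)&(q[:,2]>.02)]; hm=h.mean(0) if len(h) else s
    print(n," dish",s[:2],np.sqrt(s[2]+s[:2]@s[:2]),len(rim),"handle",hm,len(h),"ang",np.degrees(np.arctan2(*(hm[:2]-s[:2])[::-1])))
    f=ok&(H>5)&(H<18)&(S>170)&(W[...,1]<.05)&(W[...,2]<.05)
    f=cv2.morphologyEx(f.astype(np.uint8),cv2.MORPH_OPEN,np.ones((3,3)))>0
    if f.sum()>20:
        q=at_z(p,np.argwhere(f)[:,::-1],.008); print("  fob",f.sum(),cv2.minAreaRect((q[:,:2]*1000).astype(np.float32)))
    last=p
save(p,"s%d"%(o["time"]*100),[200,180,480,420],2.5)
E
python3 d.py
```

```text
[ 0.6181 -0.2957  0.1099] 0.021464446562681733 [-25.5564  23.253   16.4693  83.2335  -0.0182  14.1337]
top  dish [ 0.6174 -0.312 ] 0.0703671311755583 173 handle [ 0.6174 -0.312  -0.4736] 0 ang 0.0
  fob 124 ((425.9369201660156, -209.7404327392578), (32.049503326416016, 25.11730194091797), 30.953338623046875)
side  dish [ 0.6161 -0.3149] 0.07037957199911005 979 handle [ 0.5224 -0.3295  0.0288] 172 ang -171.1390838772329
  fob 151 ((426.47900390625, -213.53506469726562), (28.288166046142578, 20.99126625061035), 33.38227462768555)
```

Call:
play_rows(
  targets=[
    {"grip": 255, "linear": [0, 0, -4], "delta_rot": [0, 0, 0]},
    {"grip": 255, "linear": [0, 0, -7], "delta_rot": [0, 0, 0]},
    {"grip": 255, "linear": [0, 0, -7.2], "delta_rot": [0, 0, 0]},
    {"grip": 140, "linear": [0, 0, -7.2], "delta_rot": [0, 0, 0]},
    {"grip": 140, "linear": [0, 0, -7.2], "delta_rot": [0, 0, 0]},
    {"grip": 140, "linear": [0, 0, -7.2], "delta_rot": [0, 0, 0]},
    {"grip": 140, "linear": [0, 0, -2], "delta_rot": [0, 0, 0]},
    {"grip": 140, "linear": [0, 0, 1], "delta_rot": [0, 0, 0]},
    {"grip": 140, "linear": [0, 0, 1], "delta_rot": [0, 0, 0]},
  ],
)

```text
time: 6.55
ee_pos: [0.6188, -0.294, 0.1291]
tcp_rot: [179.9, 0.6, 140.4]
wrist_force: [0.7, 0.2, 0.2]
opening: 0.0388
grasp_force: 0.0
```

Call:
play_rows(
  targets=[
    {"grip": 110, "linear": [-5, 2, 0], "delta_rot": [0, 0, 0.14]},
    {"grip": 110, "linear": [-9, 3.8, 0], "delta_rot": [0, 0, 0.28]},
    {"grip": 110, "linear": [-13, 5.5, 0], "delta_rot": [0, 0, 0.42]},
    {"grip": 110, "linear": [-17, 7, 0], "delta_rot": [0, 0, 0.56]},
    {"grip": 110, "linear": [-19.3, 8, -1], "delta_rot": [0, 0, 0.7]},
    {"grip": 110, "linear": [-19.3, 8, -2], "delta_rot": [0, 0, 0.84]},
    {"grip": 110, "linear": [-19.3, 8, -3], "delta_rot": [0, 0, 0.98]},
    {"grip": 110, "linear": [-19.3, 8, -4], "delta_rot": [0, 0, 1.12]},
    {"grip": 110, "linear": [-19.3, 8, -5], "delta_rot": [0, 0, 1.23]},
    {"grip": 110, "linear": [-19.3, 8, -5], "delta_rot": [0, 0, 1.23]},
  ],
)

```text
time: 7.55
ee_pos: [0.4231, -0.2127, 0.0709]
tcp_rot: [180.0, -0.0, -149.0]
wrist_force: [0.1, 0.4, -0.2]
opening: 0.0488
grasp_force: 0.0
```

```bash
python3 d.py; ls pics
```

```text
[ 0.4231 -0.2127  0.0709] 0.04877361371245832 [-26.6934  -5.0609 -19.7917  75.3144   0.0022 -57.6759]
top  dish [ 0.6167 -0.3112] 0.0704463989264907 330 handle [ 0.6167 -0.3112 -0.4722] 0 ang 0.0
  fob 30 ((435.709716796875, -203.02926635742188), (8.373388290405273, 22.254161834716797), 31.017288208007812)
side  dish [ 0.615  -0.3142] 0.07025339170665053 1079 handle [ 0.5215 -0.3298  0.0289] 169 ang -170.5272653662009
  fob 58 ((418.8613586425781, -216.1322021484375), (12.347065925598145, 21.2611026763916), 4.464869499206543)
s555.png
s755.png
side0.png
side1.png
top0.png
```

View pics/s755.png

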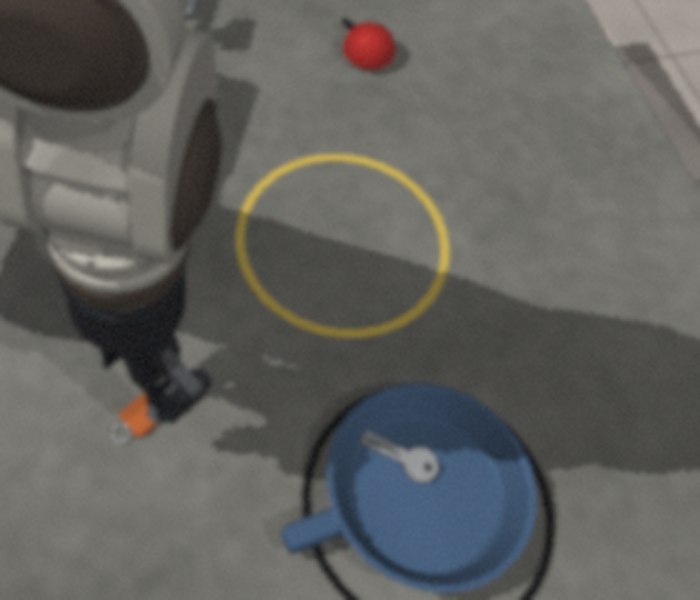

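Call:
play_rows(
  force=30,
  targets=[
    {"grip": 110, "linear": [0.3, 0, -3], "delta_rot": [0, 0, 0]},
    {"grip": 110, "linear": [0.3, 0, -4.9], "delta_rot": [0, 0, 0]},
    {"grip": 110, "linear": [0.3, 0, -4.9], "delta_rot": [0, 0, 0]},
    {"grip": 255, "linear": [0.3, 0, -4.9], "delta_rot": [0, 0, 0]},
    {"grip": 255, "linear": [0.3, 0, -4.9], "delta_rot": [0, 0, 0]},
    {"grip": 255, "linear": [0.3, 0, -4.9], "delta_rot": [0, 0, 0]},
    {"grip": 255, "linear": [0.3, 0, -4.9], "delta_rot": [0, 0, 0]},
    {"grip": 255, "linear": [0.3, 0, -4.9], "delta_rot": [0, 0, 0]},
    {"grip": 255, "linear": [0.3, 0, 0], "delta_rot": [0, 0, 0]},
    {"grip": 255, "linear": [0.3, 0, 4], "delta_rot": [0, 0, 0]},
  ],
)

```text
time: 8.65
ee_pos: [0.4262, -0.2128, 0.1132]
tcp_rot: [180.0, -0.0, -149.1]
wrist_force: [0.5, -0.4, 0.4]
opening: 0.0245
grasp_force: 29.5
```

The view shows the key lying in the dish at crop (420,462). The fob is between the fingers, and it is now gripped at 24.5 mm.

Call:
play_rows(
  targets=[
    {"grip": 255, "linear": [4.5, -2.5, 0], "delta_rot": [0, 0, 0]},
    {"grip": 255, "linear": [8.5, -5, 0], "delta_rot": [0, 0, 0]},
    {"grip": 255, "linear": [12.5, -7.5, 0], "delta_rot": [0, 0, 0]},
    {"grip": 255, "linear": [16.5, -10, 0], "delta_rot": [0, 0, 0]},
    {"grip": 255, "linear": [18.5, -11.2, 0], "delta_rot": [0, 0, 0]},
    {"grip": 255, "linear": [18.5, -11.2, -4], "delta_rot": [0, 0, 0]},
    {"grip": 255, "linear": [18.5, -11.2, -6.5], "delta_rot": [0, 0, 0]},
    {"grip": 255, "linear": [18.5, -11.2, -6.8], "delta_rot": [0, 0, 0]},
    {"grip": 255, "linear": [18.5, -11.2, -6.8], "delta_rot": [0, 0, 0]},
  ],
)

```text
time: 9.55
ee_pos: [0.6113, -0.3249, 0.0437]
tcp_rot: [180.0, -0.0, -149.1]
wrist_force: [-0.7, -0.1, -0.0]
opening: 0.0241
grasp_force: 29.6
```

Call:
play_rows(
  targets=[
    {"grip": 140, "linear": [0, 0, 0], "delta_rot": [0, 0, 0]},
    {"grip": 140, "linear": [0, 0, 0], "delta_rot": [0, 0, 0]},
    {"grip": 140, "linear": [0, 0, 0], "delta_rot": [0, 0, 0]},
    {"grip": 140, "linear": [0, 0, 4], "delta_rot": [0, 0, 0]},
    {"grip": 140, "linear": [0, 0, 8], "delta_rot": [0, 0, 0]},
    {"grip": 110, "linear": [-5, 0, 9], "delta_rot": [0, 0, -0.14]},
    {"grip": 110, "linear": [-9, 0, 9], "delta_rot": [0, 0, -0.28]},
    {"grip": 110, "linear": [-9, 0, 9], "delta_rot": [0, 0, -0.42]},
    {"grip": 110, "linear": [-9, 0, 9], "delta_rot": [0, 0, -0.52]},
    {"grip": 110, "linear": [-9, 0, 9], "delta_rot": [0, 0, -0.52]},
  ],
)

```text
time: 10.55
ee_pos: [0.5214, -0.3252, 0.1345]
tcp_rot: [-180.0, 0.1, -179.0]
wrist_force: [0.1, -0.3, -0.1]
opening: 0.0482
grasp_force: 0.0
```

```bash
python3 d.py; ls pics
```

```text
[ 0.5214 -0.3252  0.1345] 0.0481819324279445 [-31.9458  12.9821   6.3286  83.2555  -0.0003 -32.9449]
top  dish [ 0.6163 -0.3112] 0.07054503723749816 371 handle [ 0.5194 -0.3181  0.0616] 71 ang -175.95443686513138
  fob 99 ((613.952880859375, -325.6541748046875), (32.05727005004883, 23.93963050842285), 31.228239059448242)
side  dish [ 0.6155 -0.3141] 0.06990598624006536 672 handle [ 0.5204 -0.3382  0.068 ] 142 ang -165.7822065955267
  fob 185 ((614.1716918945312, -323.7993469238281), (29.7386531829834, 21.463319778442383), 29.313928604125977)
s1055.png
s555.png
s755.png
side0.png
side1.png
top0.png
```

Call:
play_rows(
  force=30,
  targets=[
    {"grip": 90, "linear": [0, -0.4, -4], "delta_rot": [0, 0, 0.14]},
    {"grip": 90, "linear": [0, -0.4, -8], "delta_rot": [0, 0, 0.15]},
    {"grip": 90, "linear": [0, -0.4, -10.5], "delta_rot": [0, 0, 0.15]},
    {"grip": 90, "linear": [0, -0.4, -10.5], "delta_rot": [0, 0, 0.15]},
    {"grip": 255, "linear": [0, -0.4, -10.5], "delta_rot": [0, 0, 0.15]},
    {"grip": 255, "linear": [0, -0.4, -10.5], "delta_rot": [0, 0, 0.15]},
    {"grip": 255, "linear": [0, -0.4, -10.5], "delta_rot": [0, 0, 0.15]},
    {"grip": 255, "linear": [0, -0.4, -10.5], "delta_rot": [0, 0, 0.15]},
    {"grip": 255, "linear": [0, -0.4, -10.5], "delta_rot": [0, 0, 0.15]},
    {"grip": 255, "linear": [0, -0.4, -10.5], "delta_rot": [0, 0, 0.15]},
  ],
)

```text
time: 11.65
ee_pos: [0.5226, -0.3295, 0.0307]
tcp_rot: [-179.9, 0.2, -170.3]
wrist_force: [-0.8, -0.4, 7.0]
opening: 0.0172
grasp_force: 33.1
```

```bash
python3 d.py
```

```text
[ 0.5226 -0.3295  0.0307] 0.01722369768375582 [-32.2396  15.3576  -2.391   72.049    0.0105 -41.9491]
top  dish [ 0.6163 -0.3114] 0.07066166560649918 337 handle [ 0.517  -0.3103  0.0698] 20 ang 179.36243332580898
  fob 92 ((613.9566650390625, -326.24432373046875), (31.114675521850586, 23.41293716430664), 32.866031646728516)
side  dish [ 0.6164 -0.3144] 0.06932524784744391 519 handle [ 0.5124 -0.3353  0.0405] 44 ang -168.65977140892093
  fob 133 ((614.347900390625, -323.95928955078125), (27.015422821044922, 20.441930770874023), 34.58799362182617)
```

View pics/s1055.png

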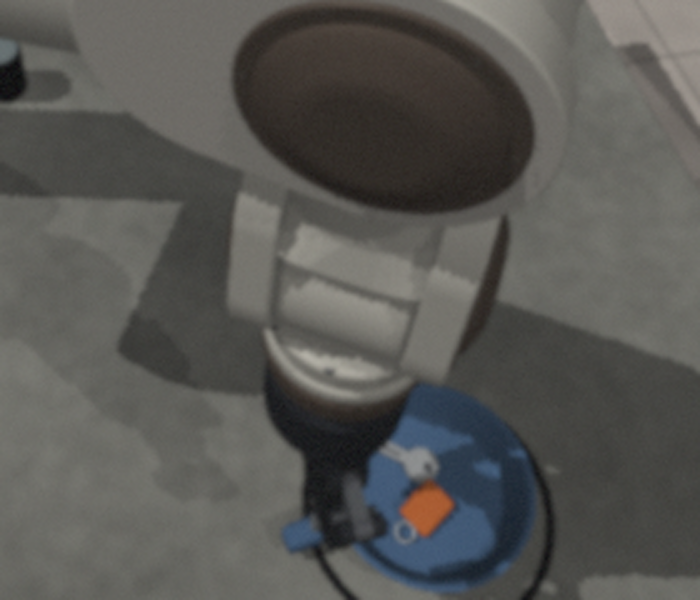

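The view shows the key at crop (420,460) and the fob at (428,508), both in the dish. The handle is gripped at 17 mm.

Call:
play_rows(
  targets=[
    {"grip": 255, "linear": [0, 1, 0], "delta_rot": [0, 0, 0]},
    {"grip": 255, "linear": [0, 3, 0], "delta_rot": [0, 0, 0]},
    {"grip": 255, "linear": [0, 5.5, 0], "delta_rot": [0, 0, 0]},
    {"grip": 255, "linear": [0, 8, 0], "delta_rot": [0, 0, 0]},
    {"grip": 255, "linear": [0, 10.5, 0], "delta_rot": [0, 0, 0]},
    {"grip": 255, "linear": [0, 13, 0], "delta_rot": [0, 0, 0]},
    {"grip": 255, "linear": [0, 15.5, 0], "delta_rot": [0, 0, 0]},
    {"grip": 255, "linear": [0, 17.5, 0], "delta_rot": [0, 0, 0]},
    {"grip": 255, "linear": [0.1, 19, 0], "delta_rot": [0, 0, 0]},
    {"grip": 255, "linear": [0.1, 20, 0], "delta_rot": [0, 0, 0]},
  ],
)

```text
time: 12.75
ee_pos: [0.5239, -0.1292, 0.0307]
tcp_rot: [-179.8, 0.2, -170.3]
wrist_force: [1.1, -5.1, 5.5]
opening: 0.017
grasp_force: 33.0
```

```bash
python3 d.py
```

```text
[ 0.5239 -0.1292  0.0307] 0.01696419273875286 [-13.8004   4.942  -14.341   70.4616  -0.1105 -23.4895]
top  dish [ 0.6179 -0.1109] 0.06950500406713776 226 handle [ 0.5258 -0.0889  0.1346] 9 ang 166.55854767422164
side  dish [ 0.6155 -0.1128] 0.06956902716343244 328 handle [ 0.5139 -0.1327  0.0364] 19 ang -168.9579012929524
  fob 100 ((615.9797973632812, -122.13500213623047), (26.465389251708984, 20.493728637695312), 27.534210205078125)
```

Call:
play_rows(
  targets=[
    {"grip": 255, "linear": [0, 1, 0], "delta_rot": [0, 0, 0]},
    {"grip": 255, "linear": [0, 2.2, 0], "delta_rot": [0, 0, 0]},
    {"grip": 255, "linear": [0, 2.2, 0], "delta_rot": [0, 0, 0]},
    {"grip": 90, "linear": [0, 2.2, 0], "delta_rot": [0, 0, 0]},
    {"grip": 90, "linear": [0, 2.2, 0], "delta_rot": [0, 0, 0]},
    {"grip": 90, "linear": [0, 2.2, 0], "delta_rot": [0, 0, 0]},
    {"grip": 90, "linear": [0, 2.2, 5], "delta_rot": [0, 0, 0]},
    {"grip": 90, "linear": [0, 2.2, 10], "delta_rot": [0, 0, 0]},
    {"grip": 90, "linear": [-5, 2.2, 12], "delta_rot": [0, 0, 0]},
    {"grip": 90, "linear": [-10, 2.2, 14], "delta_rot": [0, 0, 0]},
  ],
)

```text
time: 13.85
ee_pos: [0.4294, -0.1071, 0.1668]
tcp_rot: [-180.0, 0.0, -170.3]
wrist_force: [-0.7, -0.7, 0.6]
opening: 0.0553
grasp_force: 0.0
```

```bash
python3 d.py
```

```text
[ 0.4294 -0.1071  0.1668] 0.05525840143464238 [-14.0026 -10.6769 -14.1511  86.4803  -0.0047 -23.7226]
top  dish [ 0.6172 -0.0885] 0.07030552750850622 455 handle [ 0.5239 -0.1035  0.0273] 77 ang -170.88590776177293
  fob 110 ((615.5744018554688, -103.72767639160156), (32.260337829589844, 23.617219924926758), 30.54698371887207)
side  dish [ 0.6151 -0.0916] 0.06991861161821163 527 handle [ 0.5225 -0.1102  0.0279] 98 ang -168.66096649813466
  fob 91 ((615.2242431640625, -100.5419692993164), (25.466876983642578, 19.466976165771484), 24.491863250732422)
```

```bash
cat > k.py <<'E'
from h import *
np.set_printoptions(precision=4,suppress=True)
print(bot.get_obs()["ee_pos"])
for n in ["top","side"]:
    p=bot.camera(n)
    for k in bot.pinpoint(p,"clamp_knob")[:3]: print(n,"knob",round(k["conf"],2),k["pixel"],at_z(p,[k["pixel"]],.11)[0])
    for k in bot.pinpoint(p,"plate_top")[:1]: print(n,"ptop",round(k["conf"],2),k["pixel"],at_z(p,[k["pixel"]],.159)[0])
    for k in bot.trace(p,"clamp_knob")[:2]:
        q=mask_pts(p,k["pixels"]); t=q[(q[:,2]>.117)&(q[:,2]<.13)]
        print("  trace",round(k["conf"],2),k["box"],len(q),len(t), cv2.minAreaRect((t[:,:2]*1000).astype(np.float32)) if len(t)>4 else "")
    W=by_depth(p,np.indices((420,560))[::-1].reshape(2,-1).T).reshape(420,560,3)
    V=p["color"].max(2); m=(V<75)&(W[...,2]>.11)&(W[...,2]<.13)&(abs(W[...,0]-.49)<.05)&(abs(W[...,1]-.175)<.045)
    q=W[m]; print("  black",len(q),q.mean(0),cv2.minAreaRect((q[:,:2]*1000).astype(np.float32)) if len(q)>4 else "")
    save(p,"kn_"+n,[130,180,270,285] if n=="top" else [200,80,340,200],4)
E
python3 k.py; cd pics; python3 -c "
import cv2,numpy as np
a=cv2.imread('kn_top.png');b=cv2.imread('kn_side.png');h=min(len(a),len(b));cv2.imwrite('kn.png',cv2.resize(np.hstack([a[:h],b[:h]]),(800,int(800*h/1120))))"
```

```text
[ 0.4271 -0.1072  0.1692]
top knob 0.66 [156.0, 240.6] [0.4804 0.3167 0.11  ]
top knob 0.47 [215.9, 234.7] [0.4908 0.1765 0.11  ]
top ptop 0.63 [159.1, 242.3] [0.4704 0.2942 0.159 ]
  trace 0.76 [194.4, 223.4, 225.1, 240.3] 183 98 ((496.7965087890625, 176.33248901367188), (40.64200973510742, 13.051023483276367), 66.23017120361328)
  trace 0.16 [172.7, 223.1, 185.3, 229.6] 40 0 
  black 84 [0.4944 0.1729 0.1204] ((496.4004211425781, 175.9039764404297), (40.123817443847656, 13.163154602050781), 65.15330505371094)
  black 0 [nan nan nan] k.py:13: RuntimeWarning: Mean of empty slice.
  q=W[m]; print("  black",len(q),q.mean(0),cv2.minAreaRect((q[:,:2]*1000).astype(np.float32)) if len(q)>4 else "")
  ret = um.true_divide(
```

View pics/kn.png

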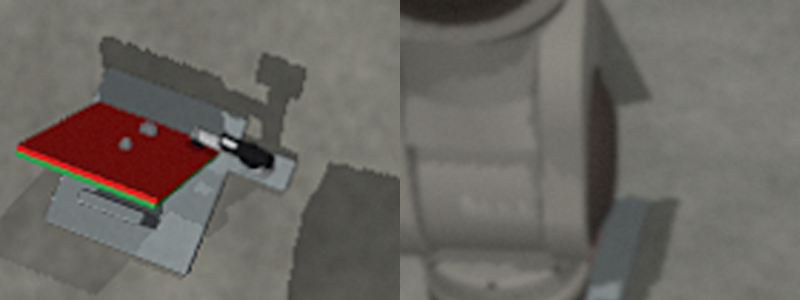

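The crop (top half) shows the knob at the right end of the plate, with its bar along about 66°. The knob measures about (0.496, 0.175).

Call:
play_rows(
  targets=[
    {"grip": 130, "linear": [1, 4.5, 2], "delta_rot": [0, 0, 0.14]},
    {"grip": 130, "linear": [2, 9, 3], "delta_rot": [0, 0, 0.28]},
    {"grip": 130, "linear": [3, 13.5, 3], "delta_rot": [0, 0, 0.42]},
    {"grip": 130, "linear": [4, 18, 3], "delta_rot": [0, 0, 0.56]},
    {"grip": 130, "linear": [5.5, 22.5, 3], "delta_rot": [0, 0, 0.7]},
    {"grip": 130, "linear": [6.9, 26, 3], "delta_rot": [0, 0, 0.84]},
    {"grip": 130, "linear": [6.9, 28.2, 3], "delta_rot": [0, 0, 0.98]},
    {"grip": 130, "linear": [6.9, 28.2, 3], "delta_rot": [0, 0, 0.98]},
    {"grip": 130, "linear": [6.9, 28.2, 3], "delta_rot": [0, 0, 0.98]},
  ],
)

```text
time: 15.25
ee_pos: [0.4986, 0.1753, 0.1947]
tcp_rot: [179.9, -0.1, -114.2]
wrist_force: [-0.3, 0.2, -0.2]
opening: 0.0415
grasp_force: 0.0
```

```bash
cat > s.py <<'E'
from h import *
import sys
np.set_printoptions(precision=4,suppress=True)
o=bot.get_obs(); print(o["ee_pos"],o["tcp_rot"],o["opening"],o["q"],o["wrist_force"])
n=sys.argv[1]; b=list(map(int,sys.argv[3:7])); p=bot.camera(n)
save(p,sys.argv[2],b,560/(b[2]-b[0]))
for t in ["clamp_knob","plate_top","panel_top","pin_thick","pin_thin"]:
    z={"clamp_knob":.11,"plate_top":.159}.get(t)
    for k in bot.pinpoint(p,t)[:2]: print(t,round(k["conf"],2),np.round(k["pixel"],1),at_z(p,[k["pixel"]],z)[0] if z else "",by_depth(p,k["pixel"])[0])
E
python3 s.py side kn1 200 90 320 190
```

```text
[0.4986 0.1753 0.1947] [ 179.9389   -0.0768 -114.2119] 0.04146514329543374 [ 19.3766   1.335    0.1449  88.9071  -0.0135 -46.4115] [-0.3169  0.1776 -0.2465]
clamp_knob 0.53 [259.6 161.3] [0.497  0.1797 0.11  ] [0.4953 0.1659 0.1228]
pin_thick 0.49 [264.7 153.3]  [0.5218 0.2668 0.054 ]
pin_thin 0.42 [258.1 134.4]  [0.5109 0.2948 0.0951]
```

View pics/kn1.png

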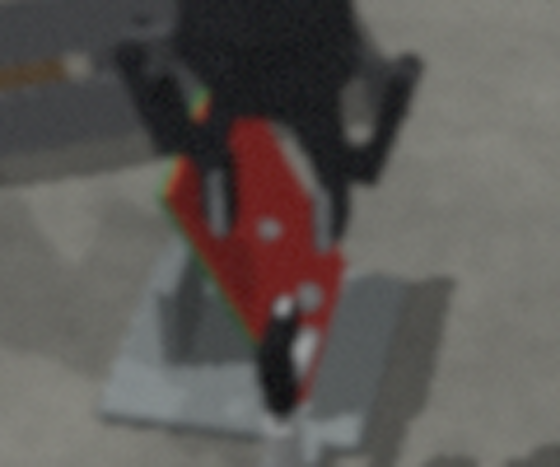

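The crop shows the knob bar at (280,365), sitting between and below the open fingers.

Call:
play_rows(
  force=30,
  targets=[
    {"grip": 130, "linear": [-0.2, 0.1, -4], "delta_rot": [0, 0, 0]},
    {"grip": 130, "linear": [-0.2, 0.1, -7], "delta_rot": [0, 0, 0]},
    {"grip": 130, "linear": [-0.2, 0.1, -8.3], "delta_rot": [0, 0, 0]},
    {"grip": 130, "linear": [-0.2, 0.1, -8.3], "delta_rot": [0, 0, 0]},
    {"grip": 255, "linear": [-0.2, 0.1, -8.3], "delta_rot": [0, 0, 0]},
    {"grip": 255, "linear": [-0.2, 0.1, -8.3], "delta_rot": [0, 0, 0]},
    {"grip": 255, "linear": [-0.2, 0.1, -8.3], "delta_rot": [0, 0, 0]},
    {"grip": 255, "linear": [-0.2, 0.1, -8.3], "delta_rot": [0, 0, 0]},
    {"grip": 255, "linear": [-0.2, 0.1, -8.3], "delta_rot": [0, 0, 0]},
  ],
)

```text
time: 16.45
ee_pos: [0.4967, 0.1766, 0.1145]
tcp_rot: [-180.0, 0.1, -114.1]
wrist_force: [-5.4, 0.9, 5.1]
opening: 0.0126
grasp_force: 31.0
```

Call:
play_rows(
  targets=[
    {"grip": 255, "linear": [0, 0, 0], "delta_rot": [0, 0, -0.14]},
    {"grip": 255, "linear": [0, 0, 0], "delta_rot": [0, 0, -0.28]},
    {"grip": 255, "linear": [0, 0, 0], "delta_rot": [0, 0, -0.42]},
    {"grip": 255, "linear": [0, 0, 0], "delta_rot": [0, 0, -0.56]},
    {"grip": 255, "linear": [0, 0, 0], "delta_rot": [0, 0, -0.7]},
    {"grip": 255, "linear": [0, 0, 0], "delta_rot": [0, 0, -0.84]},
    {"grip": 255, "linear": [0, 0, 0], "delta_rot": [0, 0, -0.98]},
    {"grip": 255, "linear": [0, 0, 0], "delta_rot": [0, 0, -1.12]},
    {"grip": 255, "linear": [0, 0, 0], "delta_rot": [0, 0, -1.26]},
    {"grip": 255, "linear": [0, 0, 0], "delta_rot": [0, 0, -1.4]},
  ],
)

```text
time: 17.45
ee_pos: [0.4974, 0.175, 0.1145]
tcp_rot: [-179.9, 0.2, 165.3]
wrist_force: [-0.0, -9.5, 4.9]
opening: 0.0121
grasp_force: 31.1
```

Call:
play_rows(
  targets=[
    {"grip": 255, "linear": [0, 0, 0], "delta_rot": [0, 0, 0]},
    {"grip": 130, "linear": [0, 0, 0], "delta_rot": [0, 0, 0]},
    {"grip": 130, "linear": [0, 0, 0], "delta_rot": [0, 0, 0]},
    {"grip": 130, "linear": [0, 0, 0], "delta_rot": [0, 0, 0]},
    {"grip": 130, "linear": [0, 0, 4], "delta_rot": [0, 0, 0]},
    {"grip": 130, "linear": [0, 0, 9], "delta_rot": [0, 0, 0]},
    {"grip": 130, "linear": [0, 0, 14], "delta_rot": [0, 0, 0]},
    {"grip": 130, "linear": [0, -5, 15], "delta_rot": [0, 0, 0]},
    {"grip": 130, "linear": [-4, -9, 15], "delta_rot": [0, 0, 0]},
    {"grip": 130, "linear": [-8, -12, 15], "delta_rot": [0, 0, 0]},
  ],
)

```text
time: 18.45
ee_pos: [0.422, 0.0593, 0.2626]
tcp_rot: [180.0, 0.0, 165.6]
wrist_force: [0.0, 0.1, 1.2]
opening: 0.042
grasp_force: 0.0
```

```bash
python3 s.py top kn2 130 170 270 290; python3 b.py | grep -E "plate|extent|knob|top|side"
```

```text
[0.422  0.0593 0.2626] [179.9998   0.0116 165.6345] 0.04200945854575793 [  8.0076 -11.5276  -4.245   97.2718  -0.0042  22.3731] [0.0431 0.0632 1.1745]
plate_top 0.6 [160.8 239.8] [0.4759 0.2906 0.159 ] [0.4758 0.2904 0.1596]
plate_top 0.32 [323.9 190. ] [ 0.578  -0.0718  0.159 ] [ 0.614  -0.087   0.0091]
pin_thick 0.61 [173.8 232.6]  [0.4098 0.1085 0.7256]
top bench z 0.0012510439357560355
 plate n [ 0.8376 -0.3277  0.4371] tilt 25.92149945017456 az -21.36545727252194 mean [0.5032 0.3122 0.1235] 508
 extent [0.078  0.1402 0.0058] centre face [0.5094 0.2992 0.1001]
side bench z 0.0012429353779329078
 plate n [ 0.8414 -0.3353  0.4239] tilt 25.078967965136464 az -21.725704454552538 mean [0.4951 0.2771 0.1135] 917
 extent [0.1097 0.1367 0.0043] centre face [0.5005 0.2737 0.1002]
 knob [0.4935 0.1697 0.1097] [0.5147 0.1827 0.1238] ((493.348388671875, 170.52734375), (14.171701431274414, 43.22351837158203), 61.793548583984375) 180b.py:22: RuntimeWarning: Mean of empty slice.
  d=np.linalg.norm(q[:,:2]-s[:2],axis=1); h=q[(d>.085)&(d<.115)]; hm=h.mean(0)
  ret = um.true_divide(
```

View pics/kn2.png

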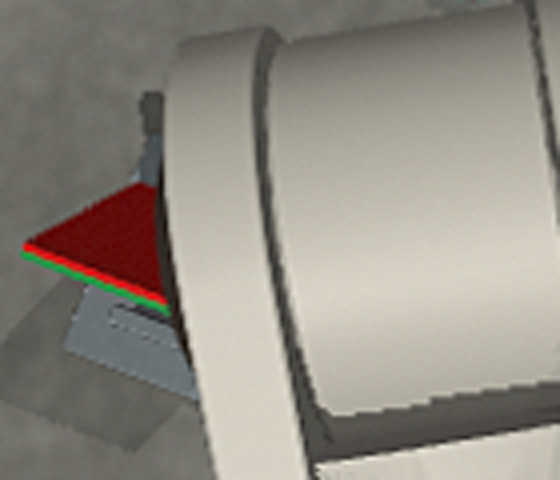

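```bash
cat > g.py <<'E'
from h import *
from scipy.spatial.transform import Rotation as R
np.set_printoptions(precision=4,suppress=True)
az,t=np.radians(-21.7),np.radians(25)
n=np.array([np.cos(t)*np.cos(az),np.cos(t)*np.sin(az),np.sin(t)]); xx=np.array([-np.sin(az),np.cos(az),0]); yy=np.cross(n,xx)
C=np.array([.5019,.2803,.091])
def goal(P,flip=False):   # P: panel coords of TCP; prints cm and rotvec from measured
    o=bot.get_obs(); s=1 if flip else -1
    G=np.array([s*xx,s*n,-yy]).T
    r0=R.from_euler("xyz",o["tcp_rot"],degrees=True)
    print("lin",(C+np.array([xx,yy,n]).T@np.array(P)-o["ee_pos"])*100,"rot",(R.from_matrix(G)*r0.inv()).as_rotvec(),"q",o["q"])
    print("panel xyz of tcp",np.array([xx,yy,n])@(o["ee_pos"]-C), "f",np.array([xx,yy,n])@o["wrist_force"])
if __name__=="__main__":
    import sys
    print(n,xx,yy); goal([float(v) for v in sys.argv[1:4]],len(sys.argv)>4)
E
python3 g.py 0 .155 0
```

```text
[ 0.8421 -0.3351  0.4226] [0.3697 0.9291 0.    ] [-0.3927  0.1563  0.9063]
lin [ 1.8511 24.3804 -3.0849] rot [-0.4238 -0.2164  1.4179] q [  8.1758 -11.399   -4.1681  97.2638   0.0026  22.5192]
panel xyz of tcp [-0.2334  0.1521  0.0791] f [-0.378   0.4605 -0.0741]
```

Call:
play_rows(
  targets=[
    {"grip": 130, "linear": [0.2, 2.5, 1], "delta_rot": [-0.042, -0.022, 0.142]},
    {"grip": 130, "linear": [0.4, 5, 1], "delta_rot": [-0.085, -0.043, 0.284]},
    {"grip": 130, "linear": [0.6, 7.5, 1], "delta_rot": [-0.127, -0.065, 0.425]},
    {"grip": 130, "linear": [0.8, 10, 1], "delta_rot": [-0.17, -0.087, 0.567]},
    {"grip": 130, "linear": [1, 12.5, 1], "delta_rot": [-0.212, -0.108, 0.709]},
    {"grip": 130, "linear": [1.2, 15, 1], "delta_rot": [-0.254, -0.13, 0.851]},
    {"grip": 130, "linear": [1.4, 17.5, 1], "delta_rot": [-0.297, -0.151, 0.993]},
    {"grip": 130, "linear": [1.6, 20, 1], "delta_rot": [-0.339, -0.173, 1.134]},
    {"grip": 130, "linear": [1.8, 22.5, 0], "delta_rot": [-0.381, -0.195, 1.276]},
    {"grip": 130, "linear": [1.85, 24.4, -1], "delta_rot": [-0.424, -0.216, 1.418]},
  ],
)

```text
time: 20.15
ee_pos: [0.4408, 0.3062, 0.2522]
tcp_rot: [-154.9, -0.1, -111.3]
wrist_force: [0.2, -0.3, 0.1]
opening: 0.0419
grasp_force: 0.0
```

```bash
python3 g.py 0 .055 0; python3 s.py side pl 190 60 330 180
```

```text
[ 0.8421 -0.3351  0.4226] [0.3697 0.9291 0.    ] [-0.3927  0.1563  0.9063]
lin [  3.9464  -1.7348 -11.1327] rot [ 0.0014  0.0008 -0.0065] q [ 45.9824  -8.0595  -5.4753  82.405  -23.0387 -24.782 ]
panel xyz of tcp [0.0015 0.1741 0.008 ] f [-0.2353  0.0033  0.329 ]
[0.4408 0.3062 0.2522] [-154.9253   -0.0576 -111.3283] 0.04189982382595961 [ 45.9824  -8.0595  -5.4753  82.405  -23.0387 -24.782 ] [ 0.1888 -0.3284  0.142 ]
clamp_knob 0.94 [258.  161.6] [0.4932 0.1794 0.11  ] [0.492  0.1694 0.1193]
plate_top 0.58 [242.5 117.4] [0.4747 0.2872 0.159 ] [0.4747 0.2875 0.1588]
plate_top 0.38 [202.3 213. ] [0.3587 0.0042 0.159 ] [0.3481 0.1158 0.0314]
panel_top 0.35 [265.8 153.5]  [0.5245 0.2656 0.0539]
pin_thick 0.54 [265.3 153.8]  [0.5229 0.2639 0.0547]
pin_thin 0.37 [260.2 137.5]  [0.5155 0.2921 0.0865]
```

View pics/pl.png

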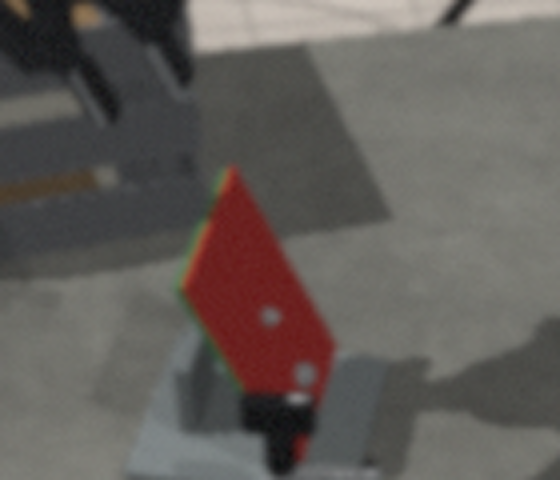

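The crop shows the plate with its pin tips at (270,316) and (304,374), i.e. full px (257.5,139) and (266,153.5). The clamp arm has swung out to the front, clear of the plate.

Run:
```python
from g import *
from scipy.optimize import least_squares
B=np.array([xx,yy,n]).T
pins=np.array([[0,0,.0115],[0,-.05,.0115],[-.06,.075,.0045],[.06,.075,.0045],[-.06,-.075,.0045]])
s=bot.camera("side"); t=bot.camera("top")
print(proj(s,C+pins@B.T)); print(proj(t,C+pins@B.T))
obs=[(s,np.array([[257.5,139],[266,153.5]])),(t,np.array([[173.8,230.4],[181.8,225.2]]))]
f=lambda d: np.concatenate([(proj(p,C+d+pins[:2]@B.T)-o).ravel() for p,o in obs])
r=least_squares(f,np.zeros(3)); print(r.x, r.x@B, r.fun)
```

```text
[[259.5006 138.762 ]
 [268.2274 153.3744]
 [236.5571 131.5142]
 [248.7798 101.3289]
 [265.2648 176.7976]]
[[174.8863 227.7888]
 [182.9325 222.5491]
 [185.4824 249.0674]
 [136.2044 230.1118]
 [207.7662 230.7422]]
[-0.0055  0.0033 -0.0027] [ 0.0011  0.0002 -0.0069] [-0.3167  0.0246 -0.0502  0.0825 -0.0495 -0.1118  0.0307 -0.2563]
```

Call:
play_rows(
  force=40,
  targets=[
    {"grip": 130, "linear": [1.5, -0.7, -4], "delta_rot": [0, 0, 0]},
    {"grip": 130, "linear": [3, -1.3, -8], "delta_rot": [0, 0, 0]},
    {"grip": 130, "linear": [3.7, -1.6, -10.5], "delta_rot": [0, 0, 0]},
    {"grip": 130, "linear": [3.9, -1.7, -11.1], "delta_rot": [0, 0, 0]},
    {"grip": 130, "linear": [3.9, -1.7, -11.1], "delta_rot": [0, 0, 0]},
    {"grip": 170, "linear": [3.9, -1.7, -11.1], "delta_rot": [0, 0, 0]},
    {"grip": 170, "linear": [3.9, -1.7, -11.1], "delta_rot": [0, 0, 0]},
    {"grip": 200, "linear": [3.9, -1.7, -11.1], "delta_rot": [0, 0, 0]},
    {"grip": 200, "linear": [3.9, -1.7, -11.1], "delta_rot": [0, 0, 0]},
  ],
)

```text
time: 21.45
ee_pos: [0.4799, 0.2879, 0.1424]
tcp_rot: [-155.0, 0.1, -111.7]
wrist_force: [-0.0, -0.2, -0.1]
opening: 0.0182
grasp_force: 0.0
```

Call:
play_rows(
  targets=[
    {"grip": 255, "linear": [0, 0, 0], "delta_rot": [0, 0, 0]},
    {"grip": 255, "linear": [0, 0, 0], "delta_rot": [0, 0, 0]},
    {"grip": 255, "linear": [0, 0, 0], "delta_rot": [0, 0, 0]},
    {"grip": 255, "linear": [0, 0, 0], "delta_rot": [0, 0, 0]},
  ],
)

```text
time: 21.85
ee_pos: [0.4798, 0.2878, 0.142]
tcp_rot: [-155.0, 0.1, -111.7]
wrist_force: [-4.4, 1.7, 5.6]
opening: 0.0088
grasp_force: 43.5
```

```bash
python3 g.py 0 .055 0;python3 b.py 2>/dev/null| grep -E "plate|extent|top|side"
```

```text
[ 0.8421 -0.3351  0.4226] [0.3697 0.9291 0.    ] [-0.3927  0.1563  0.9063]
lin [ 0.0488  0.1139 -0.1166] rot [-0.001   0.0003 -0.0002] q [ 41.2581  -6.6082 -16.4154  68.1734 -22.0785 -29.3938]
panel xyz of tcp [-0.0012  0.0561  0.0005] f [-0.0945  7.0491 -1.9506]
top bench z 0.0006246600760865251
 plate n [ 0.8413 -0.3365  0.423 ] tilt 25.02707010758755 az -21.799585214753215 mean [0.5025 0.2673 0.0909] 886
 extent [0.1178 0.1974 0.06  ] centre face [0.5157 0.2746 0.1319]
side bench z 0.0012264266300771043
 plate n [ 0.8423 -0.3362  0.4214] tilt 24.920554357796135 az -21.7609625702999 mean [0.4978 0.2706 0.1039] 706
 extent [0.1095 0.1367 0.0051] centre face [0.5011 0.2739 0.1   ]
```

Gripped at 8.8 mm with low side force, so the plate plane estimate was right. Next I pull it off along n, then lift.

Call:
play_rows(
  targets=[
    {"grip": 255, "linear": [0.84, -0.34, 0.42], "delta_rot": [0, 0, 0]},
    {"grip": 255, "linear": [1.68, -0.67, 0.85], "delta_rot": [0, 0, 0]},
    {"grip": 255, "linear": [2.53, -1, 1.27], "delta_rot": [0, 0, 0]},
    {"grip": 255, "linear": [3.37, -1.34, 1.69], "delta_rot": [0, 0, 0]},
    {"grip": 255, "linear": [4.21, -1.68, 2.11], "delta_rot": [0, 0, 0]},
    {"grip": 255, "linear": [4.21, -1.68, 2.11], "delta_rot": [0, 0, 0]},
  ],
)

```text
time: 22.85
ee_pos: [0.5231, 0.2701, 0.1632]
tcp_rot: [-155.0, 0.0, -111.8]
wrist_force: [-0.7, 0.5, -2.3]
opening: 0.0087
grasp_force: 42.2
```

```bash
python3 g.py 0 .055 0;python3 b.py 2>/dev/null| grep -E "plate|extent|top|side"
```

```text
[ 0.8421 -0.3351  0.4226] [0.3697 0.9291 0.    ] [-0.3927  0.1563  0.9063]
lin [-4.2821  1.8786 -2.2316] rot [-0.0005  0.0007  0.0015] q [ 36.6866  -4.29   -12.0522  68.4828 -21.1144 -34.0937]
panel xyz of tcp [-0.0016  0.0555  0.0518] f [ 0.2276 -1.7485 -1.7215]
top bench z 0.0007779718014552239
 plate n [ 0.8501 -0.3162  0.4211] tilt 24.902096082730143 az -20.402323621470984 mean [0.5436 0.2497 0.1155] 793
 extent [0.1198 0.1984 0.0372] centre face [0.5505 0.2612 0.1436]
side bench z 0.0012319618512267039
 plate n [ 0.8421 -0.3373  0.4208] tilt 24.88444768248715 az -21.830624169721727 mean [0.5431 0.2473 0.1126] 874
 extent [0.1085 0.1416 0.0049] centre face [0.5433 0.2561 0.1182]
```

Call:
play_rows(
  targets=[
    {"grip": 255, "linear": [0, 0, 4], "delta_rot": [0, 0, 0]},
    {"grip": 255, "linear": [0, 0, 8], "delta_rot": [0, 0, 0]},
    {"grip": 255, "linear": [0, 0, 12], "delta_rot": [0.051, -0.02, -0.118]},
    {"grip": 255, "linear": [0, 0, 12], "delta_rot": [0.102, -0.041, -0.236]},
    {"grip": 255, "linear": [0, 0, 12], "delta_rot": [0.153, -0.061, -0.353]},
    {"grip": 255, "linear": [0, 0, 12], "delta_rot": [0.204, -0.081, -0.471]},
    {"grip": 255, "linear": [0, 0, 12], "delta_rot": [0.255, -0.102, -0.589]},
    {"grip": 255, "linear": [0, 0, 12], "delta_rot": [0.306, -0.122, -0.707]},
    {"grip": 255, "linear": [0, 0, 12], "delta_rot": [0.357, -0.142, -0.825]},
    {"grip": 255, "linear": [0, 0, 12], "delta_rot": [0.411, -0.164, -0.949]},
  ],
)

```text
time: 24.25
ee_pos: [0.5218, 0.2708, 0.2827]
tcp_rot: [-167.0, 21.6, -169.5]
wrist_force: [0.9, -1.3, -2.4]
opening: 0.0084
grasp_force: 42.2
```

Call:
play_rows(
  targets=[
    {"grip": 255, "linear": [0, 0, 0], "delta_rot": [0.051, -0.02, -0.118]},
    {"grip": 255, "linear": [0, 0, 0], "delta_rot": [0.102, -0.041, -0.236]},
    {"grip": 255, "linear": [0, 0, 0], "delta_rot": [0.153, -0.061, -0.353]},
    {"grip": 255, "linear": [0, 0, 0], "delta_rot": [0.204, -0.081, -0.471]},
    {"grip": 255, "linear": [0, 0, 0], "delta_rot": [0.255, -0.102, -0.589]},
    {"grip": 255, "linear": [0, 0, 0], "delta_rot": [0.306, -0.122, -0.707]},
    {"grip": 255, "linear": [0, 0, 0], "delta_rot": [0.357, -0.142, -0.825]},
    {"grip": 255, "linear": [0, 0, 0], "delta_rot": [0.411, -0.164, -0.949]},
    {"grip": 255, "linear": [0, 0, 0], "delta_rot": [0.411, -0.164, -0.949]},
  ],
)

```text
time: 25.15
ee_pos: [0.5218, 0.2708, 0.2826]
tcp_rot: [166.8, 21.5, 125.7]
wrist_force: [0.2, 1.2, -2.3]
opening: 0.0084
grasp_force: 42.2
```

```bash
python3 g.py 0 .055 .05 f; python3 d.py | grep dish
```

```text
[ 0.8421 -0.3351  0.4226] [0.3697 0.9291 0.    ] [-0.3927  0.1563  0.9063]
lin [  0.0604   0.1374 -12.0617] rot [ 0.4111 -0.1634 -0.9471] q [ 36.8406  -3.54     1.8641  81.7331 -21.1706  86.0867]
panel xyz of tcp [-0.0015  0.1643  0.1009] f [ 1.1928 -1.9582 -1.192 ]
top  dish [ 0.6171 -0.0885] 0.0703403279115788 507 handle [ 0.5237 -0.104   0.0272] 83 ang -170.62169361577526
side  dish [ 0.6156 -0.092 ] 0.07023266430962867 603 handle [ 0.523  -0.1097  0.0276] 105 ang -169.1424864163567
```

Call:
play_rows(
  targets=[
    {"grip": 255, "linear": [0, 0, 0], "delta_rot": [0.051, -0.02, -0.118]},
    {"grip": 255, "linear": [0, 0, 0], "delta_rot": [0.102, -0.041, -0.236]},
    {"grip": 255, "linear": [0, 0, 0], "delta_rot": [0.153, -0.061, -0.353]},
    {"grip": 255, "linear": [0, 0, 0], "delta_rot": [0.204, -0.081, -0.471]},
    {"grip": 255, "linear": [0, 0, 0], "delta_rot": [0.255, -0.102, -0.589]},
    {"grip": 255, "linear": [0, 0, 0], "delta_rot": [0.306, -0.122, -0.707]},
    {"grip": 255, "linear": [0, 0, 0], "delta_rot": [0.357, -0.142, -0.825]},
    {"grip": 255, "linear": [0, 0, 0], "delta_rot": [0.411, -0.163, -0.947]},
    {"grip": 255, "linear": [0, 0, 0], "delta_rot": [0.411, -0.163, -0.947]},
  ],
)

```text
time: 26.15
ee_pos: [0.5219, 0.2707, 0.2826]
tcp_rot: [155.0, 0.1, 68.5]
wrist_force: [0.3, 0.1, -2.2]
opening: 0.0083
grasp_force: 42.2
```

```bash
python3 g.py 0 .055 .05 f
cat > m.py <<'E'
from g import *
B=np.array([xx,yy,n]).T; tcp=bot.get_obs()["ee_pos"]
for nm in ["top","side"]:
    p=bot.camera(nm); hsv=cv2.cvtColor(p["color"],cv2.COLOR_RGB2HSV).astype(int); H,S,V=hsv[...,0],hsv[...,1],hsv[...,2]
    W=by_depth(p,np.indices((420,560))[::-1].reshape(2,-1).T).reshape(420,560,3)
    L=(W-tcp)@B
    m=(p["range_z"]>0)&(abs(L[...,0])<.09)&(L[...,1]>-.15)&(L[...,1]<.03)&(S>120)&(abs(L[...,2])<.03)
    g=m&(H>40)&(H<90); r=m&((H<8)|(H>172))
    for c,k in (("green",g),("red",r)):
        q=L[k]
        if len(q)<50: continue
        for lo in np.arange(-.13,.02,.03):
            b=q[(q[:,1]>lo)&(q[:,1]<lo+.03)]
            if len(b)>30: print(nm,c,"y%.2f"%lo,len(b),"x",np.percentile(b[:,0],[1,99]),"z",np.median(b[:,2]))
        c0=q.mean(0); v=np.linalg.svd(q-c0,full_matrices=False)[2][2]; print(nm,c,"normal in panel frame",v*np.sign(v[2]),"y",np.percentile(q[:,1],[.5,99.5]))
E
python3 m.py
```

```text
[ 0.8421 -0.3351  0.4226] [0.3697 0.9291 0.    ] [-0.3927  0.1563  0.9063]
lin [  0.0501   0.1467 -12.0661] rot [ 0.0011 -0.0009 -0.0028] q [ 36.7985  -3.5321   1.8877  81.7434 -21.1037 145.7589]
panel xyz of tcp [-0.0015  0.1643  0.1011] f [ 0.239  -2.0561 -0.6938]
top green y-0.13 218 x [-0.0602  0.0579] z 0.003177594508073722
top green y-0.10 219 x [-0.0599  0.051 ] z 0.0032362874055755922
top green y-0.07 183 x [-0.0603  0.025 ] z 0.0031608129405479714
top green y-0.04 149 x [-0.0601  0.0588] z 0.0038261775185994217
top green y-0.01 211 x [-0.0599  0.0592] z 0.00399426302599527
top green normal in panel frame [ 0.004  -0.0047  1.    ] y [-0.1304  0.021 ]
top red y-0.01 45 x [-0.06   -0.0041] z -0.0033275828485353856
top red normal in panel frame [ 0.0353 -0.0062  0.9994] y [-0.1161  0.0216]
side green y-0.13 138 x [-0.0602  0.0456] z 0.005092119016196482
side green y-0.10 227 x [-0.0609  0.0443] z 0.0050705209670855395
side green y-0.07 254 x [-0.0613  0.0445] z 0.004872561449886344
side green y-0.04 216 x [-0.0607  0.0451] z 0.005009751040085183
side green y-0.01 130 x [-0.0623  0.0412] z 0.005182461449270333
side green normal in panel frame [ 0.0067 -0.0005  1.    ] y [-0.121   0.0178]
```

```bash
python3 g.py -0.0002 .0563 .05 f
```

```text
[ 0.8421 -0.3351  0.4226] [0.3697 0.9291 0.    ] [-0.3927  0.1563  0.9063]
lin [ -0.0078   0.1481 -11.9487] rot [ 0.003  -0.0016 -0.0071] q [ 36.7994  -3.5303   1.8901  81.7463 -21.1046 145.4909]
panel xyz of tcp [-0.0015  0.1643  0.1011] f [-0.7999 -1.7893 -0.5485]
```

Call:
play_rows(
  targets=[
    {"grip": 255, "linear": [0, 0.15, -4], "delta_rot": [0.001, 0, -0.003]},
    {"grip": 255, "linear": [0, 0.15, -8], "delta_rot": [0.001, 0, -0.003]},
    {"grip": 255, "linear": [0, 0.15, -11.9], "delta_rot": [0.001, 0, -0.003]},
    {"grip": 255, "linear": [0, 0.15, -11.9], "delta_rot": [0.001, 0, -0.003]},
    {"grip": 255, "linear": [0, 0.15, -11.9], "delta_rot": [0.001, 0, -0.003]},
  ],
)

```text
time: 26.75
ee_pos: [0.522, 0.2721, 0.1645]
tcp_rot: [155.0, 0.1, 68.4]
wrist_force: [0.4, 1.1, -1.1]
opening: 0.0086
grasp_force: 42.2
```

```bash
python3 g.py -0.0002 .0563 .02 f;  python3 s.py side pr 190 60 330 180
```

```text
[ 0.8421 -0.3351  0.4226] [0.3697 0.9291 0.    ] [-0.3927  0.1563  0.9063]
lin [-2.5416  1.0101 -1.3978] rot [ 0.0011 -0.0011 -0.001 ] q [ 36.9268  -4.1605 -11.7629  68.8154 -21.1481 146.0032]
panel xyz of tcp [-0.0002  0.0574  0.0507] f [ 1.2076 -0.9327 -0.5088]
[0.522  0.2721 0.1645] [155.0355   0.0796  68.359 ] 0.008599215694656527 [ 36.9268  -4.1605 -11.7629  68.8154 -21.1481 146.0032] [ 0.3843  1.1468 -1.0603]
clamp_knob 0.84 [259.  162.4] [0.495  0.1762 0.11  ] [0.494  0.1672 0.1184]
clamp_knob 0.33 [334.4 286.2] [ 0.5783 -0.175   0.11  ] [ 0.602  -0.1232  0.0148]
plate_top 0.82 [259.1 112.2] [0.517  0.2997 0.159 ] [ 0.4105 -0.5419  0.7831]
panel_top 0.61 [254.1 137.3]  [0.4995 0.2882 0.0929]
panel_top 0.33 [273.2 135.5]  [0.5426 0.2521 0.121 ]
pin_thick 0.93 [267.1 151.1]  [0.5195 0.2069 0.114 ]
pin_thin 0.97 [258.7 135.4]  [0.5025 0.2145 0.1581]
```

View pics/pr.png

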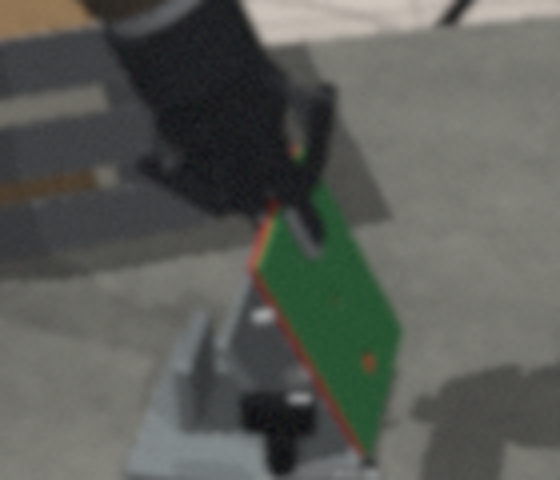

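The crop shows the plate green side out in front of the pins, with the panel behind it. Next I insert along -n.

Call:
play_rows(
  targets=[
    {"grip": 255, "linear": [-1.3, 0.5, -0.7], "delta_rot": [0, 0, 0]},
    {"grip": 255, "linear": [-2.54, 1.0, -1.4], "delta_rot": [0, 0, 0]},
    {"grip": 255, "linear": [-2.54, 1.0, -1.4], "delta_rot": [0, 0, 0]},
  ],
)

```text
time: 27.35
ee_pos: [0.4945, 0.2826, 0.1481]
tcp_rot: [155.1, 0.1, 68.3]
wrist_force: [1.0, -0.1, -1.3]
opening: 0.0085
grasp_force: 42.2
```

```bash
python3 g.py -0.0002 .0563 .0 f
```

```text
[ 0.8421 -0.3351  0.4226] [0.3697 0.9291 0.    ] [-0.3927  0.1563  0.9063]
lin [-1.4754  0.6345 -0.6046] rot [ 0.001  -0.0029 -0.0005] q [ 39.7085  -5.6285 -14.846   68.3625 -21.7154 148.964 ]
panel xyz of tcp [-0.0006  0.055   0.0171] f [ 0.2878 -1.6254  0.3542]
```

Call:
play_rows(
  targets=[
    {"grip": 255, "linear": [-0.05, 0.05, 0.12], "delta_rot": [0, 0, 0]},
    {"grip": 255, "linear": [-0.05, 0.05, 0.12], "delta_rot": [0, 0, 0]},
    {"grip": 255, "linear": [-0.39, 0.19, -0.05], "delta_rot": [0, 0, 0]},
    {"grip": 255, "linear": [-0.72, 0.32, -0.22], "delta_rot": [0, 0, 0]},
    {"grip": 255, "linear": [-0.72, 0.32, -0.22], "delta_rot": [0, 0, 0]},
  ],
)

```text
time: 27.85
ee_pos: [0.4891, 0.2857, 0.1473]
tcp_rot: [155.1, -0.0, 68.3]
wrist_force: [-0.3, 1.4, -3.0]
opening: 0.0084
grasp_force: 42.3
```

```bash
python3 g.py -0.0002 .0563 .0 f
```

```text
[ 0.8421 -0.3351  0.4226] [0.3697 0.9291 0.    ] [-0.3927  0.1563  0.9063]
lin [-0.9366  0.3181 -0.5257] rot [-0.0009 -0.0009  0.0009] q [ 40.379   -5.934  -15.2203  68.429  -21.8674 149.7524]
panel xyz of tcp [0.0003 0.0569 0.0112] f [ 1.2198 -2.4303 -1.9768]
```

Call:
play_rows(
  targets=[
    {"grip": 255, "linear": [-0.25, 0.08, -0.14], "delta_rot": [0, 0, 0]},
    {"grip": 255, "linear": [-0.5, 0.18, -0.27], "delta_rot": [0, 0, 0]},
    {"grip": 255, "linear": [-0.75, 0.27, -0.41], "delta_rot": [0, 0, 0]},
    {"grip": 255, "linear": [-0.96, 0.34, -0.52], "delta_rot": [0, 0, 0]},
    {"grip": 255, "linear": [-0.96, 0.34, -0.52], "delta_rot": [0, 0, 0]},
  ],
)

```text
time: 28.35
ee_pos: [0.4797, 0.2893, 0.1426]
tcp_rot: [155.0, -0.1, 68.3]
wrist_force: [2.2, 4.6, 1.4]
opening: 0.0082
grasp_force: 42.6
```

```bash
python3 g.py -0.0002 .0563 .0 f; python3 m.py
```

```text
[ 0.8421 -0.3351  0.4226] [0.3697 0.9291 0.    ] [-0.3927  0.1563  0.9063]
lin [-0.002  -0.0396 -0.0573] rot [-0.0013 -0.      0.0007] q [ 41.3907  -6.4451 -16.1934  68.3075 -22.0921 150.8063]
panel xyz of tcp [0.0002 0.0569 0.0001] f [5.0569 1.0926 0.9102]
top green y-0.13 156 x [-0.0596  0.0565] z 0.0048111721350762564
top green y-0.10 218 x [-0.06   0.057] z 0.004702849759376974
top green y-0.07 163 x [-0.0598  0.0344] z 0.004452164049255892
top green y-0.04 142 x [-0.06    0.0567] z 0.0042003474877378355
top green y-0.01 204 x [-0.0598  0.0571] z 0.003996093144972019
top green normal in panel frame [-0.0005  0.0093  1.    ] y [-0.1257  0.0214]
top red y-0.01 42 x [-0.0598  0.0581] z -0.0032201311049265173
top red normal in panel frame [-0.002   0.0099  0.9999] y [-0.1002  0.0222]
side green y-0.13 34 x [-0.0234  0.0447] z 0.005224695187089572
side green y-0.10 152 x [-0.046   0.0468] z 0.005201412672706842
side green y-0.07 197 x [-0.0598  0.045 ] z 0.005045002135007687
side green y-0.04 200 x [-0.0605  0.0481] z 0.0049642045416595755
side green y-0.01 119 x [-0.0621  0.0435] z 0.004977714861869881
side green normal in panel frame [-0.0039 -0.0026  1.    ] y [-0.1171  0.0162]
```

Call:
play_rows(
  targets=[
    {"grip": 255, "linear": [-0.1, 0, -0.05], "delta_rot": [0, 0, 0]},
    {"grip": 255, "linear": [-0.15, 0.04, -0.08], "delta_rot": [0, 0, 0]},
    {"grip": 255, "linear": [-0.15, 0.04, -0.08], "delta_rot": [0, 0, 0]},
  ],
)

```text
time: 28.75
ee_pos: [0.4792, 0.2894, 0.1424]
tcp_rot: [154.9, -0.1, 68.2]
wrist_force: [7.5, 2.7, 2.7]
opening: 0.0083
grasp_force: 42.3
```

```bash
python3 g.py -0.0002 .0563 .0 f
```

```text
[ 0.8421 -0.3351  0.4226] [0.3697 0.9291 0.    ] [-0.3927  0.1563  0.9063]
lin [ 0.0475 -0.0465 -0.0397] rot [-0.0009  0.002   0.0017] q [ 41.4853  -6.5227 -16.3104  68.2449 -22.2152 150.9444]
panel xyz of tcp [ 0.0001  0.0569 -0.0004] f [ 5.2891 -0.0852  6.5336]
```

Call:
play_rows(
  targets=[
    {"grip": 180, "linear": [0, 0, 0], "delta_rot": [0, 0, 0]},
    {"grip": 130, "linear": [0.1, 0, 0], "delta_rot": [0, 0, 0]},
    {"grip": 130, "linear": [0.1, 0, 0], "delta_rot": [0, 0, 0]},
    {"grip": 130, "linear": [0.1, 0, 0], "delta_rot": [0, 0, 0]},
    {"grip": 130, "linear": [-0.7, 0.3, 1.8], "delta_rot": [0, 0, 0]},
    {"grip": 130, "linear": [-2, 0.8, 4.5], "delta_rot": [0, 0, 0]},
    {"grip": 130, "linear": [-3.5, 1.4, 8.2], "delta_rot": [0, 0, 0]},
    {"grip": 130, "linear": [-5, 2, 12], "delta_rot": [0, 0, 0]},
    {"grip": 130, "linear": [-5, 2, 12], "delta_rot": [0, 0, 0]},
  ],
)

```text
time: 29.65
ee_pos: [0.4281, 0.3106, 0.2671]
tcp_rot: [154.9, -0.4, 68.3]
wrist_force: [0.4, 0.3, -0.5]
opening: 0.0417
grasp_force: 0.0
```

```bash
sed -i 's/tcp=bot.get_obs()\["ee_pos"\]/tcp=C/; s/>-.15)/>-.09)/; s/<.03)&(S/<.09)\&(S/' m.py; python3 m.py | grep -v red; python3 g.py 0 .2 0; python3 s.py side pd 190 60 330 180
```

```text
top green y-0.07 176 x [-0.0578  0.0586] z 0.0045885403190001894
top green y-0.04 220 x [-0.0587  0.058 ] z 0.004543921434281427
top green y-0.01 239 x [-0.0584  0.0572] z 0.004593072674679966
top green normal in panel frame [-0.0034  0.0103  0.9999] y [-0.0689  0.0773]
side green y-0.07 48 x [-0.0197  0.0492] z 0.004766485384533397
side green y-0.04 165 x [-0.0485  0.0478] z 0.004923292302527249
side green y-0.01 198 x [-0.0604  0.0452] z 0.004903823304319472
side green normal in panel frame [ 0.0005 -0.0005  1.    ] y [-0.0612  0.0744]
[ 0.8421 -0.3351  0.4226] [0.3697 0.9291 0.    ] [-0.3927  0.1563  0.9063]
lin [-0.4871  0.1943  1.0164] rot [ 1.2334 -0.4891 -2.8466] q [ 47.3185  -8.4576  -4.6739  84.2534 -23.2032 157.098 ]
panel xyz of tcp [-0.      0.1886  0.0005] f [0.5109 0.2637 1.2195]
[0.4282 0.3096 0.2621] [155.0164  -0.075   68.2762] 0.04198618988427817 [ 47.3185  -8.4576  -4.6739  84.2534 -23.2032 157.098 ] [1.1123 0.1072 0.7544]
clamp_knob 0.58 [258.4 161.9] [0.4939 0.1782 0.11  ] [0.493  0.1702 0.1175]
plate_top 0.9 [241.1 117. ] [0.4716 0.2894 0.159 ] [0.4717 0.2902 0.1584]
pin_thick 0.72 [259.2 137.6]  [0.5111 0.2773 0.099 ]
pin_thick 0.46 [265.8 151. ]  [0.5255 0.271  0.0576]
pin_thin 0.61 [261.2 137.4]  [0.5187 0.2974 0.082 ]
```

View pics/pd.png

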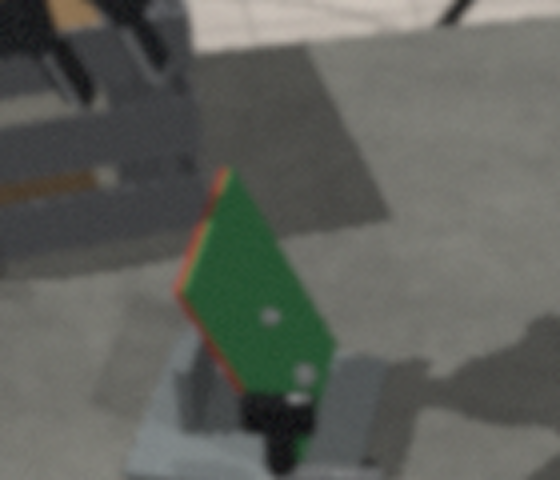

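The crop shows the plate seated with the green face out, both pin tips showing through at (270,316) and (304,374), and the clamp arm still swung out.

Run:
```python
from g import *
o=bot.get_obs(); r0=R.from_euler("xyz",o["tcp_rot"],degrees=True); r1=R.from_euler("xyz",[180,0,165.6],degrees=True)
rv=(r1*r0.inv()).as_rotvec(); print(rv,np.linalg.norm(rv),(np.array([.497,.1757,.23])-o["ee_pos"])*100)
for i in range(1,12): print(np.round(rv*i/12,3).tolist())
```

```text
[-0.2206  0.4389  1.6699] 1.740631586922029 [  6.8758 -13.3011  -3.0305]
[-0.018, 0.037, 0.139]
[-0.037, 0.073, 0.278]
[-0.055, 0.11, 0.417]
[-0.074, 0.146, 0.557]
[-0.092, 0.183, 0.696]
[-0.11, 0.219, 0.835]
[-0.129, 0.256, 0.974]
[-0.147, 0.293, 1.113]
[-0.165, 0.329, 1.252]
[-0.184, 0.366, 1.392]
[-0.202, 0.402, 1.531]
```

Call:
play_rows(
  targets=[
    {"grip": 130, "linear": [0.5, -1, 1], "delta_rot": [-0.018, 0.037, 0.139]},
    {"grip": 130, "linear": [1, -2.5, 1], "delta_rot": [-0.037, 0.073, 0.278]},
    {"grip": 130, "linear": [1.5, -4, 1], "delta_rot": [-0.055, 0.11, 0.417]},
    {"grip": 130, "linear": [2, -5.5, 1], "delta_rot": [-0.074, 0.146, 0.557]},
    {"grip": 130, "linear": [3, -7, 1], "delta_rot": [-0.092, 0.183, 0.696]},
    {"grip": 130, "linear": [4, -8.5, 1], "delta_rot": [-0.11, 0.219, 0.835]},
    {"grip": 130, "linear": [5, -10, 0], "delta_rot": [-0.129, 0.256, 0.974]},
    {"grip": 130, "linear": [6, -11.5, -1], "delta_rot": [-0.147, 0.293, 1.113]},
    {"grip": 130, "linear": [6.5, -12.5, -2], "delta_rot": [-0.165, 0.329, 1.252]},
    {"grip": 130, "linear": [6.9, -13.3, -3], "delta_rot": [-0.184, 0.366, 1.392]},
  ],
)

```text
time: 31.05
ee_pos: [0.4976, 0.175, 0.2306]
tcp_rot: [176.5, 2.9, 149.8]
wrist_force: [0.6, -0.1, 0.2]
opening: 0.0419
grasp_force: 0.0
```

Call:
play_rows(
  targets=[
    {"grip": 130, "linear": [0, 0, 0], "delta_rot": [-0.018, 0.037, 0.139]},
    {"grip": 130, "linear": [0, 0, 0], "delta_rot": [-0.037, 0.073, 0.278]},
    {"grip": 130, "linear": [0, 0, 0], "delta_rot": [-0.037, 0.073, 0.278]},
    {"grip": 130, "linear": [0, 0, 0], "delta_rot": [-0.037, 0.073, 0.278]},
  ],
)

```text
time: 31.45
ee_pos: [0.4974, 0.1761, 0.2309]
tcp_rot: [180.0, -0.1, 165.4]
wrist_force: [-0.2, -0.0, 1.0]
opening: 0.0418
grasp_force: 0.0
```

```bash
python3 s.py side x1 190 60 330 180
```

```text
[0.4974 0.1761 0.2309] [179.9849  -0.0915 165.3535] 0.04177276147910758 [19.4638  1.603   4.4162 92.8806  0.0638 34.1103] [-0.2416 -0.0257  1.0273]
clamp_knob 0.94 [259. 161.] [0.4958 0.1809 0.11  ] [0.4944 0.1694 0.1207]
clamp_knob 0.4 [254.5 137.7] [0.4981 0.266  0.11  ] [0.4987 0.2717 0.1052]
plate_top 0.76 [242.  114.8] [0.4748 0.2975 0.159 ] [0.4747 0.2959 0.1602]
pin_thick 0.38 [267.3 152.9]  [0.5281 0.2636 0.0571]
```

Straight above the knob; descend and grip.

Call:
play_rows(
  force=30,
  targets=[
    {"grip": 130, "linear": [0, 0, -4], "delta_rot": [0, 0, 0]},
    {"grip": 130, "linear": [0, 0, -8], "delta_rot": [0, 0, 0]},
    {"grip": 130, "linear": [0, 0, -11], "delta_rot": [0, 0, 0]},
    {"grip": 130, "linear": [0, 0, -11.8], "delta_rot": [0, 0, 0]},
    {"grip": 130, "linear": [0, 0, -11.8], "delta_rot": [0, 0, 0]},
    {"grip": 255, "linear": [0, 0, -11.8], "delta_rot": [0, 0, 0]},
    {"grip": 255, "linear": [0, 0, -11.8], "delta_rot": [0, 0, 0]},
    {"grip": 255, "linear": [0, 0, -11.8], "delta_rot": [0, 0, 0]},
    {"grip": 255, "linear": [0, 0, -11.8], "delta_rot": [0, 0, 0]},
    {"grip": 255, "linear": [0, 0, -11.8], "delta_rot": [0, 0, 0]},
  ],
)

```text
time: 32.75
ee_pos: [0.4979, 0.175, 0.1157]
tcp_rot: [-179.9, 0.1, 165.5]
wrist_force: [-2.6, -9.1, 7.4]
opening: 0.0125
grasp_force: 31.7
```

Call:
play_rows(
  targets=[
    {"grip": 255, "linear": [0, 0, 0], "delta_rot": [0, 0, 0.14]},
    {"grip": 255, "linear": [0, 0, 0], "delta_rot": [0, 0, 0.28]},
    {"grip": 255, "linear": [0, 0, 0], "delta_rot": [0, 0, 0.42]},
    {"grip": 255, "linear": [0, 0, 0], "delta_rot": [0, 0, 0.56]},
    {"grip": 255, "linear": [0, 0, 0], "delta_rot": [0, 0, 0.7]},
    {"grip": 255, "linear": [0, 0, 0], "delta_rot": [0, 0, 0.84]},
    {"grip": 255, "linear": [0, 0, 0], "delta_rot": [0, 0, 0.98]},
    {"grip": 255, "linear": [0, 0, 0], "delta_rot": [0, 0, 1.12]},
    {"grip": 255, "linear": [0, 0, 0], "delta_rot": [0, 0, 1.26]},
    {"grip": 255, "linear": [0, 0, 0], "delta_rot": [0, 0, 1.36]},
  ],
)

```text
time: 33.75
ee_pos: [0.4969, 0.1769, 0.1157]
tcp_rot: [179.9, 0.0, -116.1]
wrist_force: [-8.7, 1.9, 8.8]
opening: 0.0127
grasp_force: 32.0
```

```bash
python3 -c "
from h import *
o=bot.get_obs(); print(o['tcp_rot'],o['torque'],o['wrist_force'],o['opening'])"
```

```text
[ 1.79947139e+02  3.86718453e-02 -1.16145763e+02] [ 0.62739642  1.97170066 -0.08182074] [-8.73332918  1.85997825  8.84619366] 0.012723537854311179
```

Call:
play_rows(
  targets=[
    {"grip": 255, "linear": [0, 0, 0], "delta_rot": [0, 0, 0.03]},
    {"grip": 255, "linear": [0, 0, 0], "delta_rot": [0, 0, 0.06]},
    {"grip": 255, "linear": [0, 0, 0], "delta_rot": [0, 0, 0.06]},
  ],
)

```text
time: 34.05
ee_pos: [0.4968, 0.177, 0.1157]
tcp_rot: [179.9, 0.0, -112.9]
wrist_force: [-7.9, 2.2, 8.9]
opening: 0.0122
grasp_force: 32.0
```

```bash
python3 -c "
from h import *
o=bot.get_obs(); print(o['tcp_rot'],o['torque'],o['wrist_force'],o['opening'])"
```

```text
[ 1.79944608e+02  3.74461044e-02 -1.12949148e+02] [0.56182506 1.94416475 0.03724844] [-7.94617945  2.21274229  8.9224164 ] 0.012241717357859012
```

Call:
play_rows(
  targets=[
    {"grip": 130, "linear": [0, 0, 0], "delta_rot": [0, 0, 0]},
    {"grip": 130, "linear": [0, 0, 0], "delta_rot": [0, 0, 0]},
    {"grip": 130, "linear": [0, 0, 0], "delta_rot": [0, 0, 0]},
    {"grip": 130, "linear": [0, 0, 4], "delta_rot": [0, 0, 0]},
    {"grip": 130, "linear": [0, 0, 9], "delta_rot": [0, 0, 0]},
    {"grip": 130, "linear": [0, 0, 14], "delta_rot": [0, 0, 0]},
    {"grip": 130, "linear": [-4, -3, 15], "delta_rot": [0, 0, 0]},
    {"grip": 130, "linear": [-8, -6, 17], "delta_rot": [0, 0, 0]},
    {"grip": 130, "linear": [-12, -9, 19], "delta_rot": [0, 0, 0]},
    {"grip": 130, "linear": [-16, -12, 20], "delta_rot": [0, 0, 0]},
  ],
)

```text
time: 35.05
ee_pos: [0.3435, 0.061, 0.3126]
tcp_rot: [-179.9, -0.0, -113.0]
wrist_force: [0.4, -1.7, 0.2]
opening: 0.0417
grasp_force: 0.0
```

```bash
python3 m.py | grep normal; python3 d.py; python3 b.py 2>/dev/null | grep -E "yellow|knob|fob"
python3 - <<'E'
from h import *
p=bot.camera("top"); save(p,"fin",[100,120,450,380],2.2)
E
```

```text
top green normal in panel frame [-0.0026  0.0097  0.9999] y [-0.0692  0.0776]
top red normal in panel frame [-0.0015  0.0052  1.    ] y [-0.0592  0.0781]
side green normal in panel frame [0.0007 0.0026 1.    ] y [-0.0609  0.0731]
[0.3418 0.0598 0.3147] 0.04183546761902272 [  9.9965 -20.3164  -5.0567 104.9988  -0.0986 -56.8521]
top  dish [ 0.6172 -0.0885] 0.07027293454521018 514 handle [ 0.5232 -0.1041  0.0276] 84 ang -170.56450695523907
  fob 115 ((609.41357421875, -123.85205078125), (32.7468376159668, 24.770828247070312), 32.5267333984375)
side  dish [ 0.6152 -0.0921] 0.07011863003429993 576 handle [ 0.5232 -0.1104  0.0281] 94 ang -168.77434871549846
  fob 107 ((608.8910522460938, -122.95535278320312), (27.643178939819336, 19.7871150970459), 34.63093566894531)
 yellow ring ((617.4706420898438, -89.58370208740234), (176.57150268554688, 176.81982421875), 21.46067237854004)
 fob ((609.3214721679688, -123.70135498046875), (33.052581787109375, 25.10186195373535), 33.68561553955078) [ 0.6096 -0.1233  0.008 ]
 knob [0.4923 0.1759 0.1159] [0.5076 0.2325 0.1373] ((488.9227294921875, 198.12086486816406), (32.53229904174805, 82.5566177368164), 17.615079879760742) 107
 yellow ring ((617.5515747070312, -89.56451416015625), (176.53778076171875, 179.3662567138672), 153.54161071777344)
 fob ((609.1340942382812, -123.12232208251953), (29.659626007080078, 24.775066375732422), 27.79509925842285) [ 0.609  -0.1232  0.008 ]
  fob 0.58 [327.3, 279.9, 346.2, 294.3] 192 ((608.3531494140625, -121.3740005493164), (36.83904266357422, 26.880775451660156), 31.25360107421875)
```

View pics/fin.png

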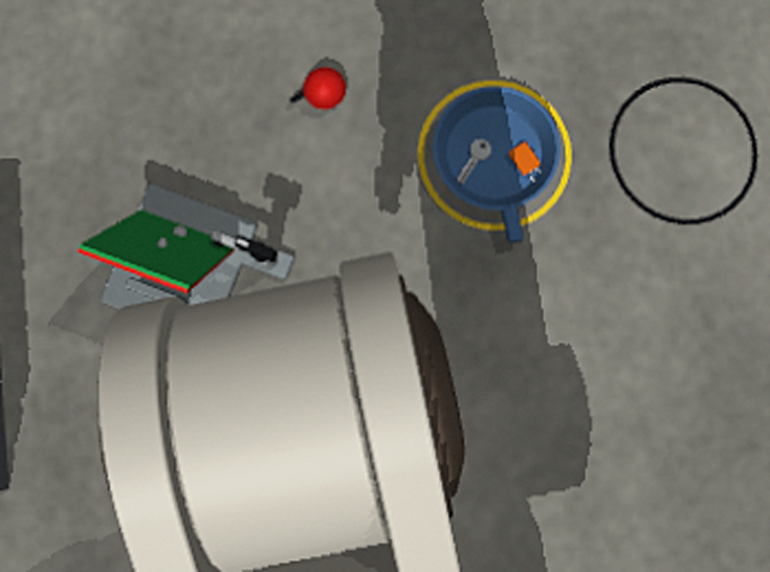

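The final view shows the key and fob in the dish, centred in the yellow ring at crop (495,155). The plate is green side out with the clamp arm across it, and the bell has not been moved.

```bash
python3 -c "
from workcell import bot
print(bot.job_done())"
```

```text
the job is handed in; nothing more can be done
None
```

The job is handed in: the key and the fob, the only two items I found on the bench, are in the dish, which is centred in the yellow ring to about 1 mm. The sign is seated green side out with the clamp arm back across it; the bell and lamp were never touched, and no verdict came back after hand-in.

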